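Set the second stud of a bag handle bar on the treadle press

TASK

An aluminium handle bar lies in the treadle press with one stud set; the stud at its other end still stands proud. Take the bar out, turn it end for end, lay it back on the press with the other end home against the end stop, and press the pedal right down to its stop to set that stud. Let the pedal up, then lay the finished bar flat, studs up, on the floor of the plywood tray beside the one already there, and leave everything else where it is.

Things in the scene. Friction and masses are not known exactly. Their poses are not given: they have to be found in the camera images.
- bar: The bar to work on, lying loose on the press's bed along the press's x axis: plain aluminium flat bar 150 (its x) x 30 (y) x 10 mm (z), 0.1 to 0.18 kg. Origin: centre of its underside; z up. On top, on the centre line, 59 mm from the middle (16 mm in from the end), it has a steel stud at each end: stud a at +x, under the ram at the start and already set; stud b at -x, still proud.
- stud_a (a joint): How far stud a (+x end) is driven in: 0 proud, 0.006 m fully set with its head on the bar. Already 0.006 at the start.
- stud_b (a joint): How far stud b (-x end) is driven in: 0 (proud) at the start, 0.006 m fully set. It takes about 20 N straight down to move it, and it stays where it is driven.
- stud_a_top (a point): Centre of the top of stud a's flat head, which is 16 mm across and 2.5 mm thick; 12.5 mm above the bar's underside when set.
- stud_b_top (a point): The same for stud b: 18.5 mm above the bar's underside while proud, 12.5 mm when set.
- press: Green bench treadle press with a C frame, bolted down, 0.32 m high. Origin: on the bench straight below the ram's axis; z up. The throat opens towards its -x and the column stands at +x; work goes in from -x along its x axis. The pedal is on the +y side. The head is a block 64 mm wide (y) reaching forward to x = -30 mm, underside 147 mm high, top 235 mm.
- press_bed (a point): On the flat steel bed (70 mm above the bench) under the ram's axis; axes as the press. The bed is an anvil 50 mm wide from x = -32 to +34 mm, then a work rest only 22 mm wide on to x = -105 mm: narrower than the bar, so fingers can straddle it, with free air beside it. A gripper pointing down must hold the bar clear of the head, at x about -95 mm.
- press_stop (a point): Foot of the end stop's upright face on the bed, at x = +16 mm in the press's frame; the stop is 36 mm wide and 18 mm high. With a bar's end against it, that end's stud is under the ram. Two guides 6 mm high run along the anvil from x = -26 to +14 mm, 37 mm apart, centred on y = 0; the bar goes between them.
- ram_face (a point): Centre of the ram's round lower face, 18 mm across. It rests 32 mm above the bed and comes down 19 mm as the pedal is pressed to its stop, which sets a stud.
- pedal (a joint): Pedal angle: 0 at rest (up), 0.26 rad at its stop (down). The ram comes down 0.0738 m per rad with it. The spring lifts it again when let go. At the tread it takes 3 N to start, 6 N at the stop with nothing under the ram, and about 13 N over the last third while a stud is driven; then it stops hard.
- pedal_tread (a point): Centre of the top of the steel tread, a plate 80 (along the pedal) x 65 mm, moving with the pedal. At rest it lies at (-112, 125) mm in the press's x, y, 113 mm above the bench, and rises to the front at 0.3 rad; at the stop it is about 63 mm above the bench and 12 mm further to -x. Push it straight down with closed fingers.
- pedal_hinge (a point): The pedal's hinge, along the press's y axis, at (75, 125, 40) mm in the press's frame.
- tray: Shallow plywood tray, fixed, outside 250 (its x) x 210 (y) x 32 mm high, walls and floor 5 mm thick. Origin: centre of its underside. The finished bar lies in it along its x at y about -55 mm; the half at +y is free. The bench between the press and the tray (world x 0.48 to 0.65, y -0.18 to -0.05) is clear, to lay the bar down on.
- done_bar: Finished bar in the tray, same size as bar, studs already set. Not to be moved.
- blank_bar: Bar without studs lying on the bench, same size, with only two dark holes. Not to be moved.
- tape: Tape measure, 62 x 36 x 60 mm, standing on the bench. Origin under its centre. Not to be moved.
- scissors: Steel scissors, 150 mm long, lying on the bench beyond the work. Not to be moved.
- cone: Black thread cone, 68 mm across, 125 mm high. Not to be moved.
- webbing: Roll of black webbing, 110 mm across, 38 mm high, lying on its side face beyond the press. Not to be moved.
Mind the look-alikes: they are no part of the job. What is shaped like the bar but green is not meant.

How it is judged:
By the outcome, as a careful person would: the job done as asked, in the order asked, and still so for the second after the job is handed in, with the robot touching nothing.
It also fails if it takes over 72 s, if anything falls off the work surface, if the arm or the gripper's body presses on something with over 40 N, if the wrist force passes 120 N, or if a joint passes its speed limit or range.

ROBOT

A 7-joint arm with a two-finger parallel gripper is mounted at the origin on the work surface. World frame = base frame: x ahead of the robot, y to its left, z up, the work surface at z = 0. Lengths are in m, angles in rad, forces in N, time in s.
With the tool pointing down it reaches from about 0.425 to 0.925 m from the base axis. Payload 6.8 kg.
Tool frame: the origin (TCP) lies on the front face of the gripper's body, between the roots of the fingers; the fingertips stand 73 mm ahead of it and the grasp point (between the pads) lies 54 mm ahead of it; z points along the fingers, x is the direction in which the jaws open and shut, and the axes are right-handed (so a half turn about z gives the same grasp; the last joint's range is limited). The gripper opens to 85 mm and grips with 20 to 120 N. Pads are 22 mm wide; open, the fingers measure 114 mm over their backs; the gripper's body (76 mm by 85 mm) begins 54 mm behind the grasp point. The pads swing forward as they close: fully open they stand 13 mm farther back than shut.
Start: joints at [-1.258, 0.477, 0.022, 1.555, -0.011, 1.109, -0.083], TCP at [0.276, 0.616, 0.304] pointing down, gripper open.
Joint ranges: [-2.96, 2.96], [-0.34, 2.1], [-1.41, 1.46], [0.24, 2.44], [-1.37, 4.51], [0.17, 1.92], [-2.96, 2.96]. Speed limits (rad/s): [2.39, 2.39, 3.14, 3.14, 3.14, 3.14, 3.14].

INTERFACE

Orientations are given as a unit quaternion [w, x, y, z].
In Python, from station import get_obs, read_camera, hand_in gives the robot as it stands. The module is installed in compiled form; this text tells all that it offers.
- The arm moves only by the shell command python3 -m creep 'ROWS' [FORCE]. ROWS is JSON, a list that holds one entry, the list of rows, each a list of 7 numbers: the turn, a rotation vector about the tool's x, y, z in rad, then the shift along the tool's x, y, z in m, then the finger opening in m, from 0 to 0.0854. A call has 1 to 20 rows; each row shifts and turns the pose as measured when the row begins, along the tool's axes as they then stand; what a row does not reach is not made up. A row lasts 1/12 s, in which the tool goes at most 41.7 mm and 7.16 degrees, less where a joint would pass 70% of its speed; a pose out of reach is approached as far as the arm can. A call is refused whole if a number of a shift passes 0.0417 or a number of a turn 0.125, either way. A call with a gripper value outside its range is refused whole. The fingers move at their own pace and stop on an object; FORCE is the grip in N (left out, the last holds). Time passes only in rows, so rows that do not move let the fingers close. It gives the time, the measured TCP pose, the force and the opening at its end, in the units of the state.
- get_obs(): the state, without advancing time (a new reading comes with each control period).
- read_camera(name): name is "scene" or "top" or "wrist"; returns a dict with "color" (400x640x3 uint8, red, green, blue), "range_z" (400x640 float32, m along the optical axis (not along the pixel's ray), 0 where there is no reading), "fovy" (degrees; the focal length in pixels is half the picture's height over the tangent of half this angle, whatever the lens; pixels are square), "cx", "cy" (the principal point, pixels), "D" ([k1, k2, p1, p2, k3] as OpenCV has them; the pictures are not rectified), "rvec" (rotation vector, rad) and "tvec" (3), from world to camera coordinates, as OpenCV has them. Camera axes: x right, y down, z forward; pixel columns grow to the right and rows downward; lengths in m; the calibration is good to about 2 mm. A picture is of the moment at which its call begins.
- hand_in(): hands the job in, once; it reports no verdict.
The state is a dict: "t": time; "q": joint angles; "joint_vel": joint speeds; "joint_torque": joint torques, N m; "eef_pos": TCP position; "tool_rot": TCP orientation; "contact_force": force on the tool from outside, world axes, zero at the start; "torque": the same for the moment, N m; "gripper_width": opening from 0.0 (shut) to 1.0 (fully open).
Only numpy, scipy, OpenCV 4.12 (cv2) and the standard library are available. Lean on these libraries where they do the work, as an engineer would, in place of code of your own. Each camera call takes 0.05 s, during which the arm holds its last target.

## Working session

There is one attempt and no reset: what is moved stays moved. The work goes in short steps, Python scripts to look and compute and a shell command to move; the robot and the scene stay as the last step left them, time stands still between calls to the robot, and variables do not carry over. Pictures are saved under pics/ and viewed, and the job is handed in when it is done.

```bash
mkdir -p pics; ls; cat > h.py <<'E'
import numpy as np, cv2, json
from station import get_obs, read_camera, hand_in
from scipy.spatial.transform import Rotation as R
def K(c):
    f=c["color"].shape[0]/2/np.tan(np.radians(c["fovy"])/2)
    return np.array([[f,0,c["cx"]],[0,f,c["cy"]],[0,0,1]])
def cloud(c):
    k=K(c);h,w=c["range_z"].shape
    u,v=np.meshgrid(np.arange(w),np.arange(h))
    p=cv2.undistortPoints(np.stack([u,v],-1).reshape(-1,1,2).astype(np.float64),k,np.array(c["D"],float)).reshape(h,w,2)
    z=c["range_z"].astype(float)
    P=np.stack([p[...,0]*z,p[...,1]*z,z],-1)
    Rm=cv2.Rodrigues(np.array(c["rvec"],float))[0]
    W=(P-np.array(c["tvec"]).reshape(3))@Rm
    W[z<=0]=np.nan
    return W
def proj(c,pts):
    return cv2.projectPoints(np.array(pts,float).reshape(-1,1,3),np.array(c["rvec"],float),np.array(c["tvec"],float),K(c),np.array(c["D"],float))[0].reshape(-1,2)
def plane(c,uv,z):
    "pixel -> world at height z"
    p=cv2.undistortPoints(np.array(uv,float).reshape(-1,1,2),K(c),np.array(c["D"],float)).reshape(-1,2)
    Rm=cv2.Rodrigues(np.array(c["rvec"],float))[0];t=np.array(c["tvec"]).reshape(3)
    o=-Rm.T@t; d=np.c_[p,np.ones(len(p))]@Rm
    return o+d*((z-o[2])/d[:,2])[:,None]
def save(n,img):
    cv2.imwrite("pics/"+n,cv2.cvtColor(img,cv2.COLOR_RGB2BGR))
def obs():
    o=get_obs(); q=o["tool_rot"]; r=R.from_quat([q[1],q[2],q[3],q[0]])
    return o,r
def go(pos,rz):
    """tool-frame shift and rotvec from now to pos (TCP) with tool down, tool x-axis at world angle rz"""
    o,r=obs()
    c,s=np.cos(rz),np.sin(rz)
    T=np.array([[c,s,0],[s,-c,0],[0,0,-1]])
    rt=R.from_matrix(T)
    d=(r.inv()*rt).as_rotvec()
    return np.round(d,4), np.round(r.inv().apply(np.array(pos)-o["eef_pos"]),4)
E
python3 - <<'E'
from h import *
o,r=obs()
print(o); print(r.as_matrix().round(3))
for n in ["scene","top","wrist"]:
    c=read_camera(n); save(n+"0.png",c["color"]); print(n,c["fovy"],c["cx"],c["cy"],c["D"],c["rvec"],c["tvec"])
E
```

```text
pics
{'t': 0.0, 'q': array([-1.25811419,  0.47777735,  0.02236878,  1.55646934, -0.01151377,
        1.1092736 , -0.08313126]), 'joint_vel': array([ 0.00058353, -0.00050341, -0.00042531,  0.00067431, -0.00034159,
        0.00066872,  0.00012647]), 'joint_torque': array([ 6.77499957e-04, -5.96455514e+01,  1.60904914e+00, -2.81187683e+01,
        1.26286913e-02,  9.34277923e-03,  7.63106016e-06]), 'eef_pos': array([0.27554932, 0.61569008, 0.30293385]), 'tool_rot': array([ 5.44154616e-04,  8.39199466e-01,  5.43822992e-01, -7.16313258e-04]), 'contact_force': array([ 0.14953552,  0.28631276, -0.56010578]), 'torque': array([-0.00460684,  0.0367788 ,  0.00963709]), 'gripper_width': 0.9997763317534365}
[[ 0.409  0.913 -0.001]
 [ 0.913 -0.409 -0.002]
 [-0.002  0.    -1.   ]]
scene 55.54641212095517 324.63629547560794 198.38395840079892 [-0.0173197  0.         0.         0.         0.       ] [ 1.80499763  1.94079533 -0.60503867] [ 0.07456535 -0.35693978  1.41533254]
top 46.22273421438172 328.70357573314953 184.87991479946035 [-0.10158194  0.          0.          0.          0.        ] [ 2.13812263 -2.16242572  0.13371335] [-0.04758834  0.50276865  1.33489524]
wrist 65.8961841060193 323.45245919935525 201.56380500516212 [-0.02295331  0.          0.          0.          0.        ] [-2.40369458 -1.55709642 -0.24594532] [-0.67441598 -0.04175498  0.38128027]
```

View pics/scene0.png

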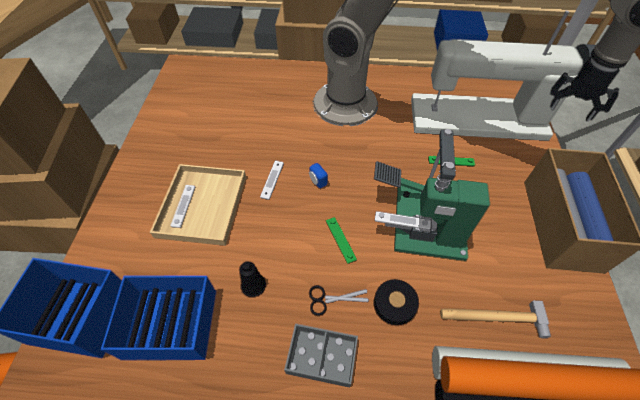

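View pics/top0.png

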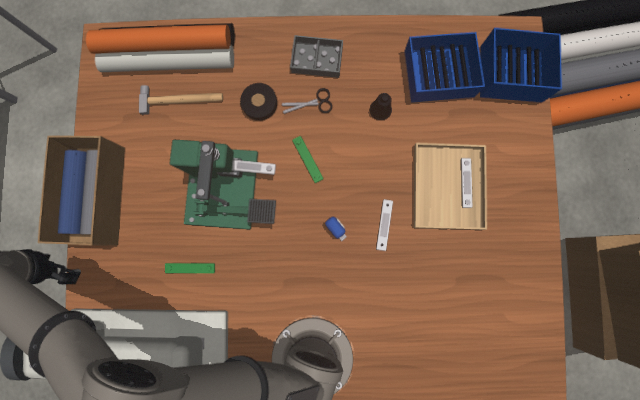

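View pics/wrist0.png

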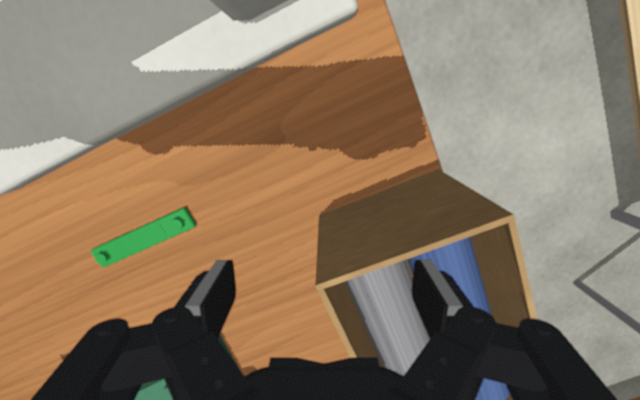

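Candidates for "bar": the light bar in the press (top px ~252,167; scene ~400,220), the blank bar on the bench (top 385,225), the done bar in the tray (top 467,183), and green look-alikes (top 307,160 and 190,268). By description it is the one in the press, and I'll check that in a close crop.

```bash
python3 - <<'E'
from h import *
a=read_camera("top"); b=read_camera("scene")
x=cv2.resize(a["color"][120:240,165:300],None,fx=4,fy=4,interpolation=cv2.INTER_CUBIC)
y=cv2.resize(b["color"][120:265,365:500],None,fx=4,fy=4,interpolation=cv2.INTER_CUBIC)
save("crop_top.png",x); save("crop_sc.png",y)
W=cloud(a); V=cloud(b)
for uv in [(252,167),(272,169),(235,166),(262,212),(205,150),(385,225),(450,187),(467,183),(335,228),(240,215)]: print("top",uv,W[uv[1],uv[0]].round(4))
for uv in [(385,217),(420,222),(388,174),(460,200),(200,200)]: print("sc",uv,V[uv[1],uv[0]].round(4))
E
```

```text
top (252, 167) [0.5492 0.1633 0.0836]
top (272, 169) [0.5428 0.1064 0.0828]
top (235, 166) [0.5533 0.2127 0.0802]
top (262, 212) [0.4188 0.129  0.1158]
top (205, 150) [0.5502 0.2342 0.3202]
top (385, 225) [ 0.3844 -0.2174  0.0085]
top (450, 187) [ 0.4947 -0.4148  0.009 ]
top (467, 183) [ 0.5053 -0.465   0.0155]
top (335, 228) [ 0.3754 -0.0699  0.0614]
top (240, 215) [0.4176 0.2081 0.0213]
sc (385, 217) [0.5486 0.1263 0.0826]
sc (420, 222) [0.5568 0.2204 0.0815]
sc (388, 174) [0.4241 0.1331 0.1143]
sc (460, 200) [0.5887 0.2767 0.2365]
sc (200, 200) [ 0.4779 -0.4213  0.0022]
```

View pics/crop_top.png

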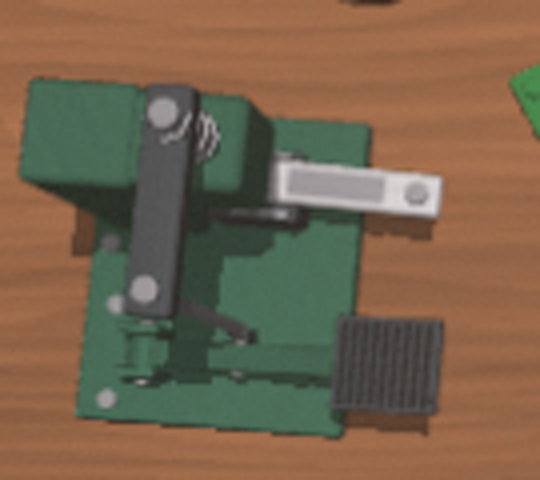

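View pics/crop_sc.png

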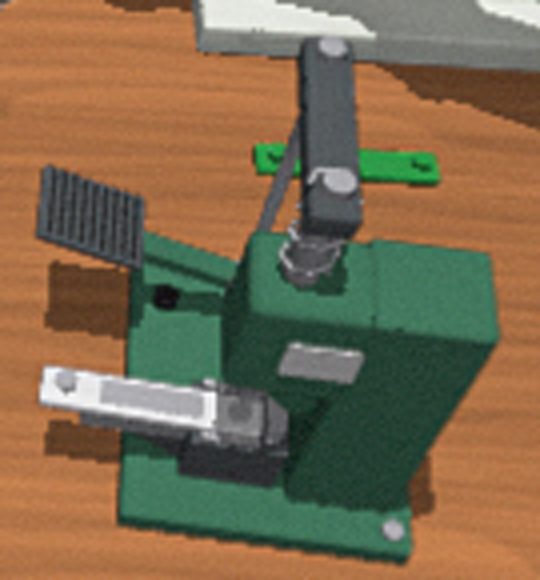

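The crops show an aluminium bar with a proud round stud at its outer end (top px ~269,168; crop 416,193), the inner end under the green head, and the tread at crop 388,363. It is the bar meant. Next I fit the press, bar and tray poses.

```bash
python3 - <<'E'
from h import *
a=read_camera("top"); b=read_camera("scene")
def rect(name,P):
    (c,s,ang)=cv2.minAreaRect((P[:,:2]*1000).astype(np.float32)); print(name,len(P),"c",np.round(c,1),"s",np.round(s,1),"ang",round(ang,2),"z",np.nanmedian(P[:,2]).round(4))
for nm,c in (("top",a),("sc",b)):
    W=cloud(c); F=W.reshape(-1,3); C=c["color"].reshape(-1,3).astype(int)
    def box(x0,x1,y0,y1,z0,z1): return (F[:,0]>x0)&(F[:,0]<x1)&(F[:,1]>y0)&(F[:,1]<y1)&(F[:,2]>z0)&(F[:,2]<z1)
    green=(C[:,1]>C[:,0]+15)
    rect(nm+" head",F[box(.45,.65,.1,.4,.230,.240)&green])
    bright=C.min(1)>120
    rect(nm+" bar",F[box(.5,.6,.05,.25,.076,.086)])
    rect(nm+" barnarrow",F[box(.5,.6,.05,.19,.076,.086)])
    rect(nm+" stud",F[box(.5,.6,.05,.19,.0865,.095)]) if box(.5,.6,.05,.19,.0865,.095).sum() else 0
    rect(nm+" tread",F[box(.37,.47,.05,.18,.09,.14)])
    rect(nm+" baseplate",F[box(.35,.68,.1,.4,.005,.03)&green])
    rect(nm+" tray rim",F[box(.3,.7,-.6,-.25,.028,.036)])
    rect(nm+" donebar",F[box(.4,.6,-.52,-.42,.0125,.022)])
    print(np.median(F[box(.45,.55,-.42,-.35,-.01,.03)],0))
    rect(nm+" blank",F[box(.3,.46,-.27,-.16,.006,.02)&(C.min(1)>120)])
E
```

```text
top head 747 c [559.3 274.8] s [141.4  65.7] ang 85.95 z 0.2369
top bar 407 c [554.5 172.4] s [147.6  43.9] ang 88.95 z 0.0817
top barnarrow 288 c [550.2 145.6] s [92.2 30. ] ang 83.32 z 0.0819
top stud 38 c [550.5 147.2] s [84.4 25.1] ang 85.9 z 0.0884
top tread 659 c [423.4 136.8] s [86. 65.] ang 85.43 z 0.116
top baseplate 2228 c [500.9 268.4] s [198.7 231.1] ang 85.41 z 0.0235
top tray rim 521 c [ 496.2 -411. ] s [210.6 250.4] ang 87.64 z 0.0323
top donebar 526 c [ 500.6 -469.7] s [ 89.1 199.1] ang 88.96 z 0.0165
[ 0.49908744 -0.38476708  0.00631579]
top blank 468 c [ 386.1 -215.2] s [ 29. 149.] ang 80.61 z 0.0111
sc head 1181 c [560.5 274.9] s [141.1  67.7] ang 85.23 z 0.236
sc bar 540 c [551.2 174.6] s [151.9  45.9] ang 85.37 z 0.0799
sc barnarrow 312 c [548.  144.5] s [91.4 32.9] ang 84.53 z 0.0798
sc stud 21 c [545.1 114.9] s [13.1 11.6] ang 51.68 z 0.0888
sc tread 521 c [422.4 136.3] s [86.6 67.9] ang 85.23 z 0.1137
sc baseplate 1643 c [510.  267.4] s [199.1 219.8] ang 84.95 z 0.0218
sc tray rim 580 c [ 495.  -411.3] s [210.7 253.9] ang 87.59 z 0.0312
sc donebar 450 c [ 500.1 -480. ] s [ 68.3 197.8] ang 88.85 z 0.0155
[ 0.50275932 -0.385163    0.00469215]
sc blank 345 c [ 384.6 -214.9] s [ 30.9 149.1] ang 81.03 z 0.0099
```

The fit is consistent: press yaw is about 85.3°, and head, tread and bar agree to about 3 mm. The press origin is about (0.557, 0.234) and the tray is at (0.4955, -0.411). I'll raise the arm and turn the tool first.

```bash
python3 -m creep '[[[0,0,0.123,0,0,-0.0125,0.0854],[0,0,0.123,0,0,-0.0125,0.0854],[0,0,0.123,0,0,-0.0125,0.0854],[0,0,0.123,0,0,-0.0125,0.0854],[0,0,0.123,0,0,-0.0125,0.0854],[0,0,0.123,0,0,-0.0125,0.0854],[0,0,0.123,0,0,-0.0125,0.0854],[0,0,0.123,0,0,-0.0125,0.0854],[0,0,0.123,0,0,-0.0125,0.0854],[0,0,0.123,0,0,-0.0125,0.0854]]]' 60
python3 - <<'E'
from h import *
print(go([.549,.140,.42],np.radians(-4.6)))
E
```

```text
t: 1.18
eef_pos: [0.2751, 0.6144, 0.4294]
tool_rot: [0.004, 0.999, -0.051, -0.002]
contact_force: [0.3, 0.7, -0.8]
gripper_width: 1.004
(array([ 0.0089,  0.0035, -0.0214]), array([0.3207, 0.444 , 0.0123]))
```

```bash
python3 -m creep '[[[0.008,0.003,-0.02,0.024,0.033,0,0.0854],[0,0,0,0.024,0.033,0,0.0854],[0,0,0,0.024,0.033,0,0.0854],[0,0,0,0.024,0.033,0,0.0854],[0,0,0,0.024,0.033,0,0.0854],[0,0,0,0.024,0.033,0,0.0854],[0,0,0,0.024,0.033,0,0.0854],[0,0,0,0.024,0.033,0,0.0854],[0,0,0,0.024,0.033,0,0.0854],[0,0,0,0.024,0.033,0,0.0854],[0,0,0,0.024,0.033,0,0.0854],[0,0,0,0.024,0.033,0,0.0854],[0,0,0,0.024,0.033,0,0.0854]]]' 60
python3 - <<'E'
from h import *
print(go([.549,.140,.22],np.radians(-4.6)), get_obs()["q"].round(2))
E
```

```text
t: 2.27
eef_pos: [0.5483, 0.16, 0.4298]
tool_rot: [-0.007, 0.999, -0.034, 0.0]
contact_force: [1.0, 0.5, 0.1]
gripper_width: 0.996
(array([-0.0135,  0.0004,  0.0133]), array([0.0021, 0.0227, 0.2095])) [-0.84  0.22  0.55  1.67 -0.13  1.28 -0.33]
```

```bash
python3 -m creep '[[[-0.013,0,0.013,0.002,0.022,0,0.0854],[0,0,0,0,0,0.035,0.0854],[0,0,0,0,0,0.035,0.0854],[0,0,0,0,0,0.035,0.0854],[0,0,0,0,0,0.035,0.0854],[0,0,0,0,0,0.035,0.0854],[0,0,0,0,0,0.025,0.0854],[0,0,0,0,0,0,0.0854]]]'
python3 - <<'E'
from h import *
print(go([.549,.140,.22],np.radians(-4.6)), get_obs()["q"].round(2))
c=read_camera("wrist"); save("w1.png",c["color"])
E
```

```text
t: 2.93
eef_pos: [0.5553, 0.1229, 0.2271]
tool_rot: [-0.0, 0.999, -0.051, 0.006]
contact_force: [-0.8, 0.3, 0.1]
gripper_width: 1.0
(array([-0.0014, -0.0122, -0.0218]), array([-0.0081, -0.0163,  0.0071])) [-0.72  0.42  0.51  1.92 -0.26  0.85 -0.18]
```

View pics/w1.png

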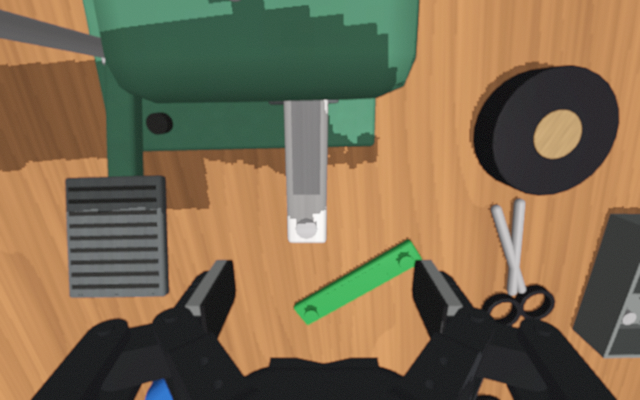

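The wrist view shows the bar running up under the head, with its outer end edge at about (289..326, 242) and the proud stud at (306,229). A green look-alike lies below it on the bench. I'll measure the bar line from this view.

```bash
python3 - <<'E'
from h import *
c=read_camera("wrist"); 
im=cv2.cvtColor(c["color"],cv2.COLOR_RGB2GRAY).astype(float)
for v in (120,150,180,210,230):
    row=im[v,270:345]; g=np.abs(np.diff(cv2.GaussianBlur(row[None],(3,1),0)[0]))
    idx=np.where(g>25)[0]+270
    print(v,idx)
W=cloud(c); F=W.reshape(-1,3)
m=(F[:,2]>.0765)&(F[:,2]<.0835)&(F[:,0]>.51)&(F[:,0]<.6)&(F[:,1]<.2)&(F[:,1]>.08)
P=F[m]; r=cv2.minAreaRect((P[:,:2]*1000).astype(np.float32)); print(r,len(P),np.median(P[:,2]))
pts=plane(c,[(289,242),(326,242),(286,110),(327.5,110)],.080); print(pts.round(4))
print(plane(c,[(306,229)],.0885).round(4))
s=F[(F[:,2]>.0855)&(F[:,2]<.093)&(F[:,0]>.53)&(F[:,0]<.57)&(F[:,1]<.135)&(F[:,1]>.08)]; print(len(s),s.mean(0))
o,r=obs(); print(o["eef_pos"],o["joint_vel"].round(3))
x=cv2.resize(c["color"][90:260,260:360],None,fx=5,fy=3.5); save("w1c.png",x)
E
```

```text
120 []
150 []
180 []
210 []
230 [286 323]
((548.5753173828125, 150.37887573242188), (102.42677307128906, 30.04329490661621), 83.7271499633789) 5120 0.08070605060087654
[[0.5302 0.1006 0.08  ]
 [0.559  0.0975 0.08  ]
 [0.5418 0.1992 0.08  ]
 [0.57   0.1963 0.08  ]]
[[0.5456 0.1137 0.0885]]
333 [0.54466545 0.11529578 0.08909966]
[0.55768097 0.12317741 0.23147465] [-0.005 -0.039  0.02  -0.045  0.003  0.004 -0.002]
```

View pics/w1c.png

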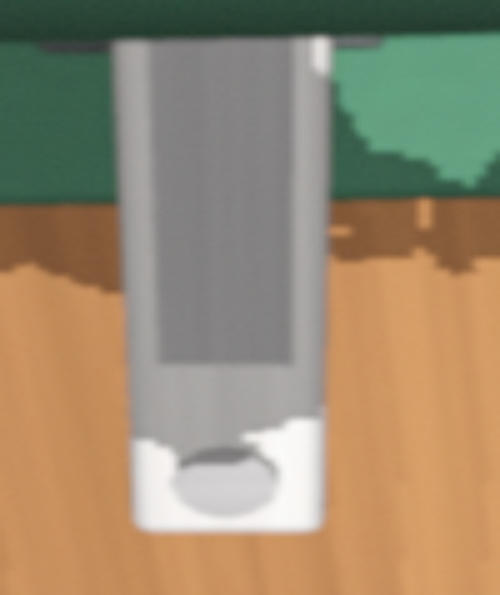

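```bash
python3 - <<'E'
from h import *
print(go([.5475,.139,.165],np.radians(-6)))
E
```

```text
(array([-0.0042, -0.0177,  0.0023]), array([-0.0129, -0.0144,  0.0663]))
```

```bash
python3 -m creep '[[[-0.004,-0.017,0.002,-0.011,-0.015,0.02,0.0854],[0,0,0,0,0,0.02,0.0854],[0,0,0,0,0,0.015,0.0854],[0,0,0,0,0,0.005,0.0854],[0,0,0,0,0,0,0.0854],[0,0,0,0,0,0,0.0854]]]'
python3 - <<'E'
from h import *
print(go([.5475,.139,.131],np.radians(-6)))
E
```

```text
t: 3.53
eef_pos: [0.5571, 0.1432, 0.1839]
tool_rot: [-0.006, 0.999, -0.052, 0.01]
contact_force: [-0.2, -0.0, -0.9]
gripper_width: 0.994
(array([-0.0121, -0.0202,  0.001 ]), array([-0.0102,  0.0058,  0.0526]))
```

```bash
python3 -m creep '[[[-0.01,-0.02,0,-0.01,0.006,0.01,0.0854],[0,0,0,0,0,0.01,0.0854]]]'
python3 - <<'E'
from h import *
print(go([.5475,.139,.131],np.radians(-6)))
E
```

```text
t: 3.7
eef_pos: [0.5489, 0.1386, 0.1674]
tool_rot: [-0.003, 0.999, -0.052, 0.003]
contact_force: [-0.4, -1.1, -0.6]
gripper_width: 0.997
(array([-0.0055, -0.0059,  0.0009]), array([-0.0017, -0.0001,  0.0364]))
```

```bash
python3 -m creep '[[[-0.005,-0.006,0,-0.0015,0,0.013,0.0854],[0,0,0,0,0,0.013,0.0854]]]'
python3 - <<'E'
from h import *
print(go([.5475,.139,.131],np.radians(-6)))
E
```

```text
t: 3.87
eef_pos: [0.5481, 0.1387, 0.1413]
tool_rot: [-0.001, 0.999, -0.052, 0.001]
contact_force: [0.6, -0.5, -0.9]
gripper_width: 0.999
(array([-0.002 , -0.0023,  0.0004]), array([-0.0007, -0.0002,  0.0103]))
```

```bash
python3 -m creep '[[[-0.002,-0.002,0,-0.001,0,0.01,0.0854],[0,0,0,0,0,0,0.0854]]]'
python3 - <<'E'
from h import *
print(go([.5475,.139,.131],np.radians(-6)))
c=read_camera("wrist"); save("w2.png",c["color"])
E
```

```text
t: 4.03
eef_pos: [0.5453, 0.1384, 0.1274]
tool_rot: [0.001, 0.999, -0.052, -0.002]
contact_force: [-0.8, 0.9, -0.0]
gripper_width: 0.998
(array([0.0025, 0.0042, 0.0002]), array([ 0.0021, -0.0008, -0.0036]))
```

View pics/w2.png

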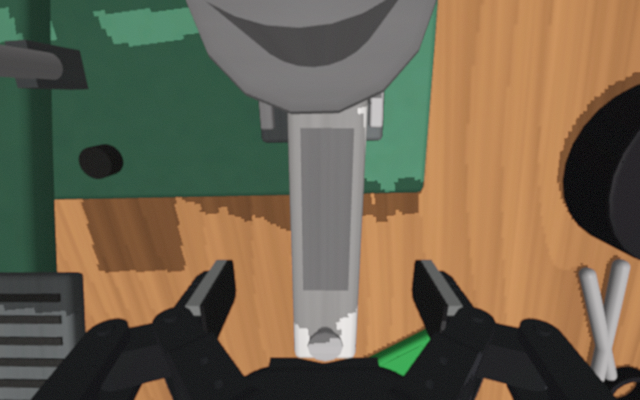

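The bar is centred between the open fingers (bar ~ px 326, fingers mid ~ 323), and the anvil guides show at (268,120) and (375,115). I'll close.

```bash
python3 -m creep '[[[0.002,0.004,0,0.002,0,-0.002,0.01],[0,0,0,0,0,0,0.01],[0,0,0,0,0,0,0.01],[0,0,0,0,0,0,0.01],[0,0,0,0,0,0,0.01],[0,0,0,0,0,0,0.01]]]' 60
python3 - <<'E'
from h import *
print(go([.5475,.139,.131],np.radians(-6)),get_obs()["contact_force"],get_obs()["torque"])
E
```

```text
t: 4.58
eef_pos: [0.5488, 0.1379, 0.1319]
tool_rot: [-0.0, 0.999, -0.053, 0.001]
contact_force: [0.8, 0.5, -2.3]
gripper_width: 0.338
(array([-0.0005, -0.0024, -0.0005]), array([-0.0014, -0.001 ,  0.0009])) [ 0.83885751  0.49897889 -2.31432642] [-0.02708793  0.00859627  0.02465342]
```

```bash
python3 -m creep '[[[0,-0.002,0,0,0,-0.005,0.01],[0,0,0,0,0,-0.004,0.01]]]'
python3 - <<'E'
from h import *
print(get_obs()["contact_force"].round(1),get_obs()["torque"].round(3))
E
```

```text
t: 4.75
eef_pos: [0.5482, 0.1378, 0.1408]
tool_rot: [0.0, 0.999, -0.053, -0.001]
contact_force: [0.1, 0.9, -2.0]
gripper_width: 0.337
[ 0.1  0.9 -2. ] [-0.024 -0.02   0.037]
```

```bash
python3 -m creep '[[[0,0,0,0,0.015,0,0.01],[0,0,0,0,0.02,0,0.01],[0,0,0,0,0.02,0,0.01]]]'
python3 - <<'E'
from h import *
print(get_obs()["contact_force"].round(1),get_obs()["torque"].round(3))
E
```

```text
t: 5.0
eef_pos: [0.5432, 0.0863, 0.1419]
tool_rot: [-0.001, 0.999, -0.048, 0.001]
contact_force: [1.1, -1.4, -2.0]
gripper_width: 0.337
[ 1.1 -1.4 -2. ] [-0.082  0.041 -0.038]
```

```bash
python3 -m creep '[[[0,0,0,0,0.035,0,0.01],[0,0,0,0,0.035,-0.01,0.01],[0,0,0,0,0.03,-0.03,0.01],[0,0,0,0,0.02,-0.03,0.01],[0,0,-0.12,0,0.01,-0.02,0.01],[0,0,-0.12,0,0,0,0.01],[0,0,-0.12,0,0,0,0.01],[0,0,-0.12,0,0,0,0.01],[0,0,-0.12,0,0,0,0.01],[0,0,-0.12,0,0,0,0.01],[0,0,-0.12,0,0,0,0.01],[0,0,-0.12,0,0,0,0.01],[0,0,-0.12,0,0,0,0.01],[0,0,-0.12,0,0,0,0.01],[0,0,-0.12,0,0,0,0.01],[0,0,-0.12,0,0,0,0.01],[0,0,-0.12,0,0,0,0.01]]]'
python3 - <<'E'
from h import *
print(go([.601,-.115,.15],np.radians(86)))
print(get_obs()["q"].round(2))
E
```

```text
t: 6.42
eef_pos: [0.519, -0.0748, 0.2376]
tool_rot: [0.003, 0.728, 0.686, -0.002]
contact_force: [-0.1, 0.3, -2.1]
gripper_width: 0.334
(array([0.0023, 0.0063, 0.0105]), array([-0.0347,  0.084 ,  0.088 ]))
[-0.13  0.31  0.19  1.99 -0.07  0.84  1.6 ]
```

The first grip has the fingertips about 10 mm below the bar's underside. On the bench the bar will therefore be let down the last few mm, and I'll regrip it higher.

```bash
python3 -m creep '[[[0.002,0.006,0.01,-0.008,0.02,0.015,0.01],[0,0,0,-0.008,0.02,0.02,0.01],[0,0,0,-0.008,0.02,0.02,0.01],[0,0,0,-0.008,0.02,0.02,0.01]]]'
python3 - <<'E'
from h import *
print(go([.601,-.115,.08],np.radians(86)))
E
```

```text
t: 6.75
eef_pos: [0.5966, -0.1158, 0.1656]
tool_rot: [0.002, 0.729, 0.685, 0.003]
contact_force: [-0.1, -0.0, -0.5]
gripper_width: 0.331
(array([ 0.0069, -0.001 ,  0.0069]), array([0.001 , 0.0038, 0.0857]))
```

```bash
python3 -m creep '[[[0.006,0,0.006,0,0.001,0.02,0.01],[0,0,0,0,0,0.02,0.01],[0,0,0,0,0,0.02,0.01],[0,0,0,0,0,0.01,0.01],[0,0,0,0,0,0,0.01]]]'
python3 - <<'E'
from h import *
print(go([.601,-.115,.075],np.radians(86)))
E
```

```text
t: 7.17
eef_pos: [0.598, -0.1248, 0.0891]
tool_rot: [0.001, 0.733, 0.68, -0.002]
contact_force: [0.3, -0.2, -1.5]
gripper_width: 0.332
(array([-0.0005,  0.0039, -0.0059]), array([0.01  , 0.0022, 0.0141]))
```

```bash
python3 -m creep '[[[0,0.004,-0.005,0,0,0.008,0.01],[0,0,0,0,0,0.004,0.01],[0,0,0,0,0,0.004,0.01]]]'
python3 - <<'E'
from h import *
print(go([.601,-.115,.073],np.radians(86)))
E
```

```text
t: 7.42
eef_pos: [0.5985, -0.1263, 0.0744]
tool_rot: [0.001, 0.732, 0.681, 0.001]
contact_force: [0.3, -0.5, -2.1]
gripper_width: 0.335
(array([ 0.0021,  0.0004, -0.0015]), array([0.0114, 0.0017, 0.0014]))
```

```bash
python3 -m creep '[[[0,0,0,0,0,0.003,0.01],[0,0,0,0,0,0.002,0.01]]]'
python3 - <<'E'
from h import *
print(get_obs()["contact_force"])
c=read_camera("scene"); save("s2.png",cv2.resize(c["color"][150:260,210:380],None,fx=4,fy=4))
E
```

```text
t: 7.58
eef_pos: [0.5985, -0.1264, 0.0724]
tool_rot: [0.001, 0.732, 0.681, 0.001]
contact_force: [-9.5, 2.9, 26.4]
gripper_width: 0.339
[-9.52561527  2.91391813 26.39182985]
```

View pics/s2.png

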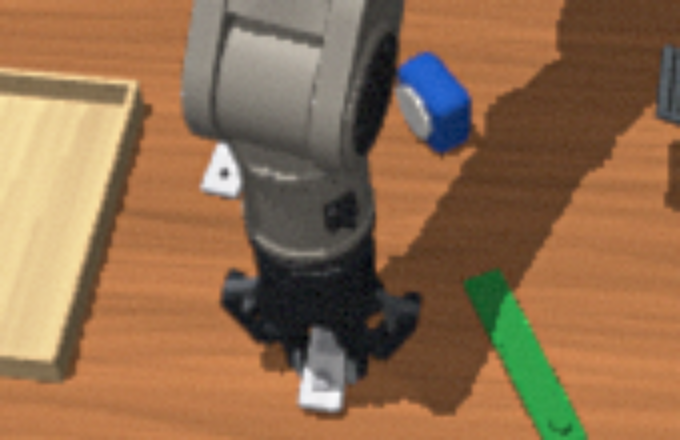

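```bash
python3 -m creep '[[[0,0,0,0,0,-0.002,0.01],[-0.09,0,0,0,0,-0.001,0.01],[0,0,0,0,0,0,0.01]]]'
python3 - <<'E'
from h import *
print(get_obs()["contact_force"])
E
```

```text
t: 7.88
eef_pos: [0.6002, -0.1263, 0.0783]
tool_rot: [0.036, 0.731, 0.681, 0.034]
contact_force: [-2.9, -0.4, -2.5]
gripper_width: 0.336
[-2.85376647 -0.39595189 -2.52452327]
```

```bash
python3 -m creep '[[[0,0,0,0,0,0.003,0.01],[0,0,0,0,0,0.001,0.03],[0,0,0,0,0,0,0.036],[0,0,0,0,0,0,0.045],[0,0,0,0,0,-0.001,0.0854],[0,0,0,0,0,-0.003,0.0854],[0,0,0,0,0,-0.003,0.0854],[0,0,0,0,0,-0.005,0.0854]]]'
python3 - <<'E'
from h import *
print(get_obs()["contact_force"])
c=read_camera("wrist"); save("w3.png",c["color"])
c=read_camera("top"); save("t3.png",cv2.resize(c["color"][100:250,280:430],None,fx=4,fy=4))
E
```

```text
t: 8.55
eef_pos: [0.6017, -0.1258, 0.0875]
tool_rot: [0.034, 0.731, 0.681, 0.033]
contact_force: [-0.2, -0.3, -0.2]
gripper_width: 1.003
[-0.24289768 -0.27716481 -0.20030624]
```

View pics/w3.png

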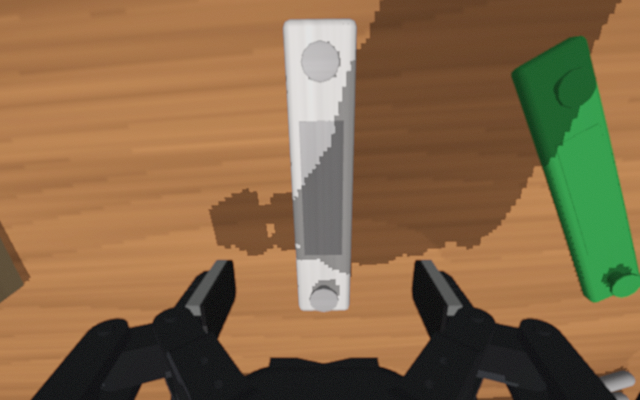

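The bar lies flat on the bench, with stud a at px (320,60), stud b at (323,297), and nothing near it. I'll raise the tool and turn it half round for the other end.

```bash
python3 -m creep '[[[0.09,0,0,0,0,-0.03,0.0854],[0,0,0,0,0,-0.04,0.0854],[0,0,0.125,0,0,-0.03,0.0854],[0,0,0.125,0,0,0,0.0854],[0,0,0.125,0,0,0,0.0854],[0,0,0.125,0,0,0,0.0854],[0,0,0.125,0,0,0,0.0854],[0,0,0.125,0,0,0,0.0854],[0,0,0.125,0,0,0,0.0854],[0,0,0.125,0,0,0,0.0854],[0,0,0.125,0,0,0,0.0854],[0,0,0.125,0,0,0,0.0854],[0,0,0.125,0,0,0,0.0854],[0,0,0.125,0,0,0,0.0854],[0,0,0.125,0,0,0,0.0854],[0,0,0.125,0,0,0,0.0854],[0,0,0.125,0,0,0,0.0854],[0,0,0.125,0,0,0,0.0854],[0,0,0.125,0,0,0,0.0854],[0,0,0.125,0,0,0,0.0854]]]'
python3 - <<'E'
from h import *
print(go([.53,-.12,.2],np.radians(-94)))
E
```

```text
t: 10.32
eef_pos: [0.5986, -0.1247, 0.1984]
tool_rot: [-0.004, 0.93, -0.368, 0.004]
contact_force: [0.2, 0.1, -0.4]
gripper_width: 1.002
(array([-0.0116,  0.0014,  0.8861]), array([-0.0532,  0.0436, -0.0023]))
```

```bash
python3 -m creep '[[[-0.01,0,0.125,0,0,0,0.0854],[0,0,0.125,0,0,0,0.0854],[0,0,0.125,0,0,0,0.0854],[0,0,0.125,0,0,0,0.0854],[0,0,0.125,0,0,0,0.0854],[0,0,0.125,0,0,0,0.0854],[0,0,0.125,0,0.02,0,0.0854],[0,0,0,0,0.035,0,0.0854],[0,0,0,0,0.02,0,0.0854],[0,0,0,0,0,0,0.0854],[0,0,0,0,0,0,0.0854]]]'
python3 - <<'E'
from h import *
o,r=obs(); print(o["q"].round(2),o["joint_vel"].round(3))
c=read_camera("wrist"); save("w4.png",c["color"])
F=cloud(c).reshape(-1,3); C=c["color"].reshape(-1,3).astype(int)
m=(F[:,2]>.006)&(F[:,2]<.0135)&(F[:,0]>.44)&(F[:,0]<.69)&(F[:,1]<-.06)&(F[:,1]>-.19)&(C[:,1]<C[:,0]+25)
P=F[m]; print(cv2.minAreaRect((P[:,:2]*1000).astype(np.float32)),len(P),np.median(P[:,2]))
print(go([.53,-.12,.2],np.radians(-94)))
E
```

```text
t: 11.23
eef_pos: [0.5217, -0.1195, 0.1983]
tool_rot: [0.002, -0.685, 0.729, -0.001]
contact_force: [0.4, -0.0, 0.7]
gripper_width: 1.0
[-0.65  0.61  1.05  2.03 -0.69  0.9  -0.86] [-0.01  -0.025  0.008  0.039  0.008 -0.     0.   ]
((573.9467163085938, -124.5994873046875), (30.131465911865234, 148.13169860839844), 86.66494750976562) 6102 0.010666300095223073
(array([-0.0042,  0.0016,  0.0069]), array([-0.0002, -0.0083, -0.0017]))
```

View pics/w4.png

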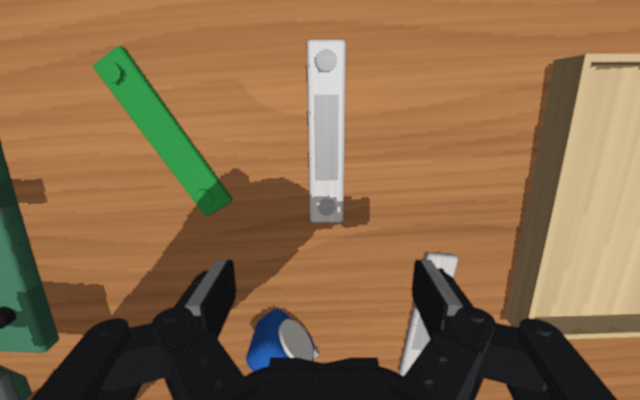

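The wrist view shows the bar along world x, centre (0.574,-0.1246), yaw -3.3°. Stud b is far (325,60) and stud a near (327,207). I'll grip 36 mm from the middle on the a side.

```bash
python3 - <<'E'
from h import *
print(go([.538,-.1225,.12],np.radians(-93.3)))
E
python3 -m creep '[[[-0.004,0.001,-0.005,0.004,-0.013,0.02,0.0854],[0,0,0,0,0,0.025,0.0854],[0,0,0,0,0,0.02,0.0854]]]'
python3 - <<'E'
from h import *
print(go([.538,-.1225,.09],np.radians(-93.3)))
E
```

```text
(array([-0.0042,  0.0016, -0.0053]), array([ 0.002 , -0.0161,  0.0783]))
t: 11.53
eef_pos: [0.5415, -0.1246, 0.1356]
tool_rot: [0.005, -0.688, 0.726, -0.004]
contact_force: [-0.6, -0.2, -1.0]
gripper_width: 1.0
(array([-0.0117,  0.0013,  0.0035]), array([-0.0018,  0.0042,  0.0456]))
```

```bash
python3 -m creep '[[[-0.012,0.001,0.003,-0.002,0.004,0.015,0.0854],[0,0,0,0,0,0.015,0.0854],[0,0,0,0,0,0.005,0.0854]]]'
python3 - <<'E'
from h import *
print(go([.538,-.1225,.0745],np.radians(-93.3)))
E
```

```text
t: 11.78
eef_pos: [0.54, -0.1215, 0.0961]
tool_rot: [-0.001, -0.687, 0.726, 0.001]
contact_force: [0.0, 0.2, -0.3]
gripper_width: 1.005
(array([0.0027, 0.0009, 0.0027]), array([0.0012, 0.0019, 0.0216]))
```

```bash
python3 -m creep '[[[0.002,0.001,0.002,0.001,0.002,0.01,0.0854],[0,0,0,0,0,0.008,0.0854],[0,0,0,0,0,0.002,0.0854]]]'
python3 - <<'E'
from h import *
print(go([.538,-.1225,.0745],np.radians(-93.3)))
E
```

```text
t: 12.03
eef_pos: [0.5388, -0.1222, 0.0742]
tool_rot: [-0.0, -0.687, 0.727, 0.0]
contact_force: [-0.6, 0.9, 0.6]
gripper_width: 0.999
(array([ 0.001 , -0.0003,  0.0015]), array([ 0.0003,  0.0008, -0.0003]))
```

```bash
python3 -m creep '[[[0,0,0,0,0,0,0.01],[0,0,0,0,0,0,0.01],[0,0,0,0,0,0,0.01],[0,0,0,0,0,0,0.01],[0,0,0,0,0,0,0.01],[0,0,0,0,0,0,0.01]]]' 80
python3 - <<'E'
from h import *
print(go([.538,-.1225,.0745],np.radians(-93.3)))
E
```

```text
t: 12.53
eef_pos: [0.5399, -0.1227, 0.0764]
tool_rot: [0.001, -0.687, 0.727, -0.001]
contact_force: [0.4, -0.4, -1.7]
gripper_width: 0.315
(array([-0.0021,  0.    ,  0.0011]), array([-0.0001,  0.0019,  0.0019]))
```

```bash
python3 -m creep '[[[0,0,0,0,0,0,0.045],[0,0,0,0,0,0,0.045],[-0.002,0,0,0,0.001,0.002,0.045],[0,0,0,0,0,0.001,0.045],[0,0,0,0,0,0,0.045]]]' 70
python3 - <<'E'
from h import *
print(go([.538,-.1225,.0742],np.radians(-93.3)),get_obs()["contact_force"])
E
```

```text
t: 12.95
eef_pos: [0.5394, -0.1225, 0.0738]
tool_rot: [0.001, -0.687, 0.727, -0.001]
contact_force: [-0.0, -0.1, -0.3]
gripper_width: 0.526
(array([-0.0016,  0.0001,  0.0014]), array([ 0.0001,  0.0014, -0.0004])) [-0.00887101 -0.09021341 -0.29463501]
```

```bash
python3 -m creep '[[[0,0,0,0,0,0,0.01],[0,0,0,0,0,0,0.01],[0,0,0,0,0,0,0.01],[0,0,0,0,0,0,0.01]]]' 70
python3 - <<'E'
from h import *
print(go([.538,-.1225,.0745],np.radians(-93.3)),get_obs()["contact_force"])
c=read_camera("wrist"); save("w5.png",c["color"])
E
```

```text
t: 13.28
eef_pos: [0.5393, -0.1227, 0.0741]
tool_rot: [0.001, -0.687, 0.727, -0.0]
contact_force: [0.7, -0.7, 0.2]
gripper_width: 0.326
(array([-0.0014,  0.0005,  0.0011]), array([-0.0001,  0.0013, -0.0004])) [ 0.71823195 -0.72350668  0.18363603]
```

View pics/w5.png

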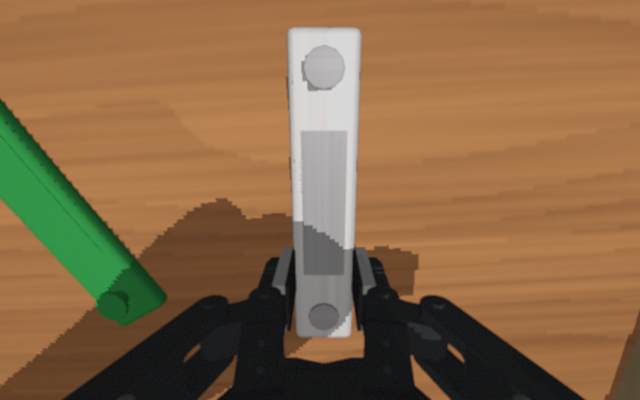

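```bash
python3 -m creep '[[[0,0,0,0,0,-0.02,0.01],[0,0,0,0,0,-0.03,0.01],[0,0,-0.125,0,0,-0.03,0.01],[0,0,-0.125,0,0,-0.02,0.01],[0,0,-0.125,0,0,0,0.01],[0,0,-0.125,0,0,0,0.01],[0,0,-0.125,0,0,0,0.01],[0,0,-0.125,0,0,0,0.01],[0,0,-0.125,0,0,0,0.01],[0,0,-0.125,0,0,0,0.01],[0,0,-0.125,0,0,0,0.01],[0,0,-0.125,0,0,0,0.01],[0,0,-0.125,0,0,0,0.01],[0,0,-0.03,0,0,0,0.01],[0,0,0,0,0,0,0.01]]]'
python3 - <<'E'
from h import *
print(go([.541,.045,.17],np.radians(-5.5)),get_obs()["contact_force"],get_obs()["q"].round(2))
E
```

```text
t: 14.58
eef_pos: [0.5341, -0.1218, 0.1743]
tool_rot: [0.001, 0.995, -0.104, -0.005]
contact_force: [-0.9, 0.5, -2.0]
gripper_width: 0.326
(array([ 0.0026,  0.0101, -0.1128]), array([-0.0278, -0.1646,  0.0041])) [-0.94930806  0.52171956 -2.02428511] [-0.37  0.51  0.62  2.   -0.41  0.77  0.29]
```

```bash
python3 -m creep '[[[0,0.01,-0.11,0,0,0,0.01],[0,0,0,-0.002,-0.03,0,0.01],[0,0,0,-0.002,-0.033,0,0.01],[0,0,0,-0.002,-0.033,0,0.01],[0,0,0,-0.002,-0.033,0,0.01],[0,0,0,-0.002,-0.02,0,0.01],[0,0,0,0,0,0,0.01],[0,0,0,0,0,0,0.01]]]'
python3 - <<'E'
from h import *
print(go([.541,.060,.152],np.radians(-5.5)),get_obs()["contact_force"],get_obs()["q"].round(2))
c=read_camera("wrist"); save("w6.png",c["color"])
E
```

```text
t: 15.25
eef_pos: [0.5374, 0.0296, 0.1718]
tool_rot: [0.003, 0.998, -0.056, -0.001]
contact_force: [0.0, -0.4, -1.9]
gripper_width: 0.325
(array([ 0.0064,  0.0023, -0.0164]), array([ 0.0002, -0.0307,  0.0196])) [ 0.00237078 -0.35228284 -1.86129523] [-0.64  0.49  0.6   2.03 -0.39  0.75  0.09]
```

View pics/w6.png

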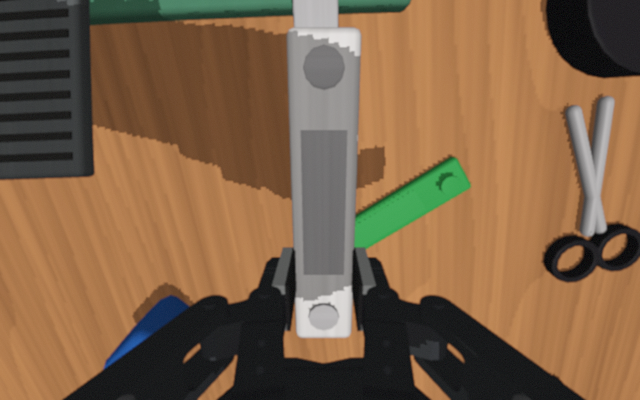

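```bash
python3 - <<'E'
from h import *
for n in ("wrist","scene","top"):
    c=read_camera(n)
    F=cloud(c).reshape(-1,3)
    m=(F[:,2]>.066)&(F[:,2]<.0745)&(F[:,0]>.51)&(F[:,0]<.6)&(F[:,1]>.12)&(F[:,1]<.198)
    P=F[m]
    if len(P)>10: 
        print(n,len(P),cv2.minAreaRect((P[:,:2]*1000).astype(np.float32)),np.median(P[:,2]))
        A=np.polyfit(P[:,1],P[:,0],1); print("x at y=.2345:",np.polyval(A,.2345),"x at .14",np.polyval(A,.14),"slope deg",90-np.degrees(np.arctan(A[0])))
    if n=="scene": save("s6.png",cv2.resize(c["color"][130:270,360:500],None,fx=4,fy=4,interpolation=cv2.INTER_CUBIC))
print(plane(read_camera("wrist"),[(295,18),(338,18)],.07))
E
```

```text
wrist 1204 ((548.2252197265625, 149.7596435546875), (12.010480880737305, 22.318025588989258), 83.26403045654297) 0.07061713120519911
x at y=.2345: 0.522170244205802 x at .14 0.5511053728782394 slope deg 107.0241605842959
scene 176 ((549.908447265625, 164.6180419921875), (67.9876708984375, 22.529193878173828), 84.1022720336914) 0.06996827485566459
x at y=.2345: 0.5525085190524833 x at .14 0.5502287821514142 slope deg 88.61805320072567
top 73 ((552.2579345703125, 181.76669311523438), (31.936851501464844, 22.41057777404785), 87.0202865600586) 0.07067048970280031
x at y=.2345: 0.550250184175949 x at .14 0.5557421086085415 slope deg 93.32603763244711
[[0.53854083 0.1462904  0.07      ]
 [0.55964653 0.14379549 0.07      ]]
```

View pics/s6.png

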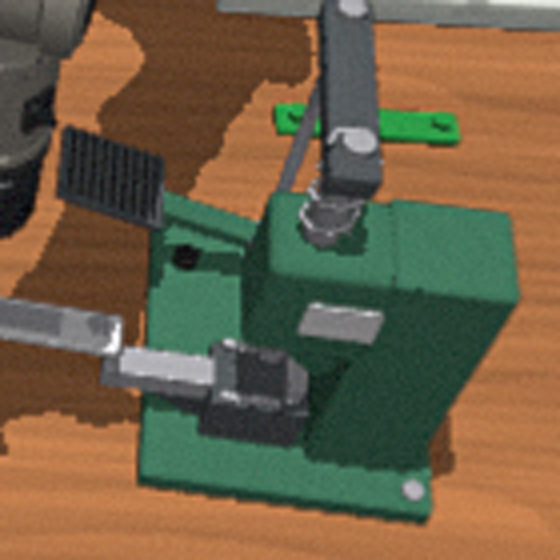

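The now-empty rest (wrist px 295..338 at row 15; scene crop shows rest, anvil and guides clear) gives a centre line consistent with the fitted press within 2 mm. I'll approach at guide-clearing height.

```bash
python3 -m creep '[[[0.006,0.002,-0.02,0,-0.015,0.008,0.01],[0,0,0,0,-0.01,0.007,0.01],[0,0,0,0,0,0.002,0.01]]]'
python3 - <<'E'
from h import *
print(go([.541,.065,.152],np.radians(-5.2)),get_obs()["contact_force"])
E
```

```text
t: 15.75
eef_pos: [0.5411, 0.0506, 0.1545]
tool_rot: [0.0, 0.999, -0.05, 0.001]
contact_force: [0.3, -0.7, -1.5]
gripper_width: 0.329
(array([-0.0001, -0.0025, -0.0102]), array([-0.0015, -0.0143,  0.0025])) [ 0.31114653 -0.65417007 -1.54512093]
```

```bash
python3 -m creep '[[[0,-0.002,-0.01,-0.001,-0.015,0.0025,0.01],[0,0,0,0,-0.018,0,0.01],[0,0,0,0,-0.01,0,0.01]]]'
python3 - <<'E'
from h import *
print(go([.5465,.12,.1525],np.radians(-5.2)),get_obs()["contact_force"])
E
```

```text
t: 16.0
eef_pos: [0.5435, 0.0934, 0.15]
tool_rot: [0.001, 0.999, -0.047, -0.001]
contact_force: [-0.0, -0.1, -2.1]
gripper_width: 0.326
(array([ 0.0021,  0.002 , -0.0038]), array([ 0.0005, -0.0267, -0.0025])) [-0.02192518 -0.1375437  -2.13029702]
```

```bash
python3 -m creep '[[[0.002,0.002,-0.004,0,0,-0.003,0.01],[0,0,0,0.0005,-0.009,0,0.01],[0,0,0,0,-0.009,0,0.01]]]'
python3 - <<'E'
from h import *
print(go([.5475,.134,.1525],np.radians(-5.2)),get_obs()["contact_force"])
c=read_camera("wrist"); save("w7.png",c["color"])
E
```

```text
t: 16.25
eef_pos: [0.5454, 0.114, 0.1526]
tool_rot: [0.0, 0.999, -0.044, -0.0]
contact_force: [0.5, 0.2, -1.7]
gripper_width: 0.33
(array([0.0004, 0.0009, 0.0033]), array([ 0.0004, -0.0201,  0.0001])) [ 0.50706422  0.24247817 -1.74402524]
```

View pics/w7.png

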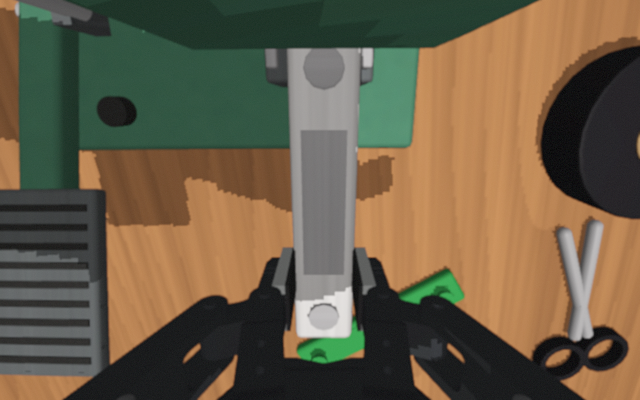

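```bash
python3 - <<'E'
from h import *
c=read_camera("wrist")
print(plane(c,[(265,70),(374,70)],.07).round(4), plane(c,[(288.5,70),(359,70)],.0885).round(4))
save("w7c.png",cv2.resize(c["color"][30:110,240:400],None,fx=5,fy=5,interpolation=cv2.INTER_CUBIC))
E
```

```text
[[0.5281 0.2116 0.07  ]
 [0.5782 0.2073 0.07  ]] [[0.5407 0.2089 0.0885]
 [0.5692 0.2064 0.0885]]
```

View pics/w7c.png

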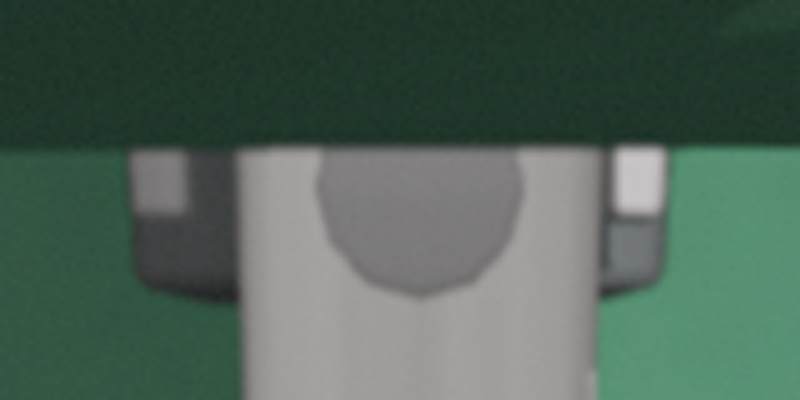

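The bar sits about 1.8 mm toward +x of the guides' centre (crop gaps: left 50 px, right 15 px). I'll shift -x and go on in.

```bash
python3 -m creep '[[[0,0.001,0.003,-0.0015,-0.005,0,0.01],[0,0,0,0,-0.007,0,0.01]]]'
python3 - <<'E'
from h import *
print(go([.5466,.136,.146],np.radians(-5.2)),get_obs()["contact_force"])
E
```

```text
t: 16.52
eef_pos: [0.545, 0.1257, 0.1528]
tool_rot: [0.001, 0.999, -0.046, 0.0]
contact_force: [-0.7, -0.3, -2.3]
gripper_width: 0.326
(array([ 0.001 , -0.0005, -0.0007]), array([ 0.0007, -0.0105,  0.0068])) [-0.6703179  -0.31203096 -2.28450315]
```

```bash
python3 -m creep '[[[0.001,0,0,0.0005,-0.007,0,0.01],[0,0,0,0,-0.001,0.002,0.01]]]'
python3 - <<'E'
from h import *
print(go([.5466,.136,.144],np.radians(-5.2)),get_obs()["contact_force"])
c=read_camera("wrist"); save("w8c.png",cv2.resize(c["color"][30:110,240:400],None,fx=5,fy=5,interpolation=cv2.INTER_CUBIC))
E
```

```text
t: 16.68
eef_pos: [0.5465, 0.1354, 0.1512]
tool_rot: [-0.0, 0.999, -0.046, 0.001]
contact_force: [-0.3, 0.3, -1.1]
gripper_width: 0.322
(array([-0.001 , -0.0013, -0.0003]), array([ 0.    , -0.0006,  0.0072])) [-0.27523399  0.27036735 -1.1298131 ]
```

View pics/w8c.png

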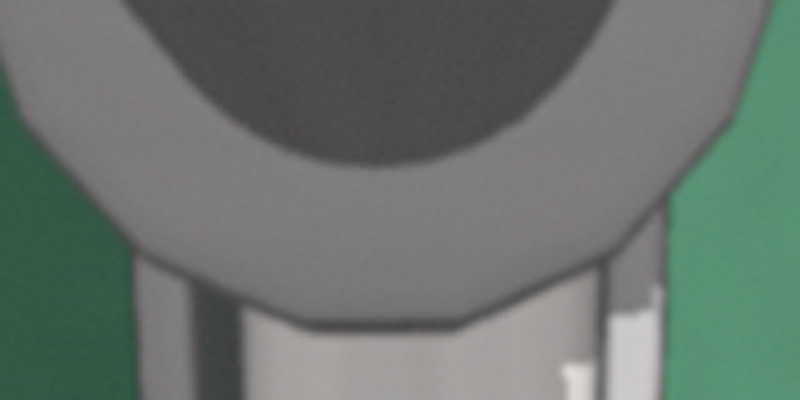

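```bash
python3 -m creep '[[[-0.001,-0.001,0,-0.002,0,0.002,0.01],[0,0,0,0,0,0.002,0.01]]]'
python3 - <<'E'
from h import *
print(go([.545,.136,.144],np.radians(-5.2)),get_obs()["contact_force"])
c=read_camera("wrist"); save("w9c.png",cv2.resize(c["color"][30:130,240:400],None,fx=5,fy=5,interpolation=cv2.INTER_CUBIC))
E
```

```text
t: 16.9
eef_pos: [0.5441, 0.1349, 0.1464]
tool_rot: [0.001, 0.999, -0.046, -0.0]
contact_force: [-0.9, -0.2, -1.8]
gripper_width: 0.323
(array([ 0.001 ,  0.0003, -0.0003]), array([ 0.0008, -0.0011,  0.0024])) [-0.85773805 -0.21873662 -1.78023276]
```

View pics/w9c.png

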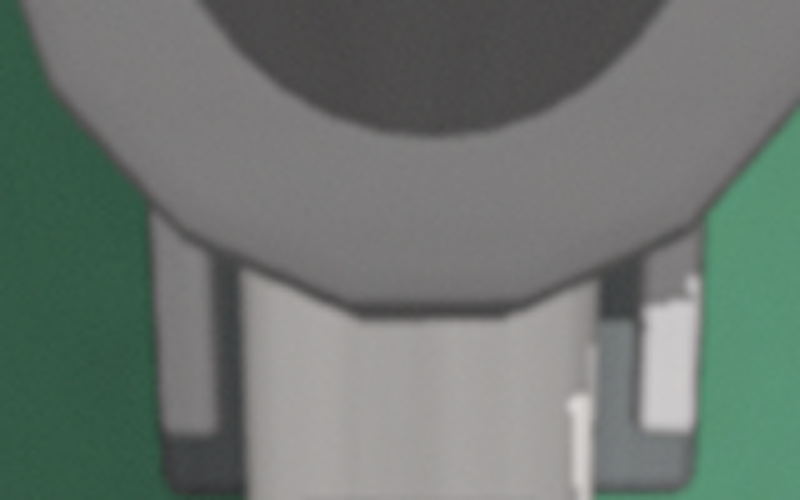

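The bar is now well centred between the guides, so I'll lower it to the bed.

```bash
python3 -m creep '[[[0.001,0,0,0.0005,0,0.002,0.01],[0,0,0,0,0,0.001,0.01]]]'
python3 - <<'E'
from h import *
print(go([.545,.138,.144],np.radians(-5.2)),get_obs()["contact_force"])
E
```

```text
t: 17.12
eef_pos: [0.5447, 0.1343, 0.1439]
tool_rot: [-0.0, 0.999, -0.046, -0.001]
contact_force: [-7.8, 0.1, 21.0]
gripper_width: 0.327
(array([-0.0007,  0.0012, -0.0014]), array([-0.    , -0.0037, -0.0001])) [-7.84391332  0.0602043  20.96073473]
```

```bash
python3 -m creep '[[[0,0.001,0,0,-0.002,-0.001,0.01],[0,0,0,0,-0.002,0,0.01]]]'
python3 - <<'E'
from h import *
print(get_obs()["contact_force"])
E
```

```text
t: 17.28
eef_pos: [0.5453, 0.1373, 0.1454]
tool_rot: [-0.001, 0.999, -0.047, 0.0]
contact_force: [-0.3, 0.6, -2.0]
gripper_width: 0.322
[-0.3085963   0.64959878 -1.95830191]
```

```bash
python3 -m creep '[[[0,0,0,0,-0.002,0.0005,0.01],[0,0,0,0,-0.002,0,0.01]]]'
```

```text
t: 17.45
eef_pos: [0.5458, 0.1411, 0.1446]
tool_rot: [-0.0, 0.999, -0.047, 0.0]
contact_force: [-0.3, 0.4, -2.2]
gripper_width: 0.325
```

```bash
python3 -m creep '[[[0,0,0,0,-0.002,0,0.01]]]'
```

```text
t: 17.53
eef_pos: [0.5459, 0.142, 0.1444]
tool_rot: [0.0, 0.999, -0.048, 0.0]
contact_force: [-0.0, -6.2, -0.9]
gripper_width: 0.322
```

Contact with the stop is at y 0.142, which puts the bar end at about 0.251 (expected ~0.2505). I'll seat it lightly and release.

```bash
python3 -m creep '[[[0,0,0,0,-0.001,0.0006,0.01]]]'
```

```text
t: 17.62
eef_pos: [0.546, 0.1421, 0.1439]
tool_rot: [0.001, 0.999, -0.048, -0.0]
contact_force: [-5.5, -3.4, 14.6]
gripper_width: 0.323
```

```bash
python3 -m creep '[[[0,0,0,0,0,-0.0004,0.032],[0,0,0,0,0,0,0.04],[0,0,0,0,0,0,0.06],[0,0,0,0,0,0,0.06],[0,0,0,0,0,-0.005,0.06],[0,0,0,0,0,-0.02,0.06],[0,0,0,0,0,-0.03,0.06],[0,0,0,0,0.02,-0.03,0.06],[0,0,0,0,0,0,0.06]]]'
python3 - <<'E'
from h import *
c=read_camera("wrist"); save("w10.png",c["color"])
W=cloud(c);F=W.reshape(-1,3)
m=(F[:,2]>.0765)&(F[:,2]<.0835)&(F[:,0]>.51)&(F[:,0]<.6)&(F[:,1]<.2)&(F[:,1]>.08)
P=F[m]; r=cv2.minAreaRect((P[:,:2]*1000).astype(np.float32)); print(r,len(P),np.median(P[:,2]),P[:,1].min())
E
```

```text
t: 18.37
eef_pos: [0.5441, 0.1234, 0.2323]
tool_rot: [0.002, 0.999, -0.047, -0.001]
contact_force: [0.8, -1.1, 0.3]
gripper_width: 0.701
((548.0398559570312, 150.6612091064453), (100.91896057128906, 30.063499450683594), 84.43185424804688) 5214 0.08072950379207977 0.09948017452203366
```

View pics/w10.png

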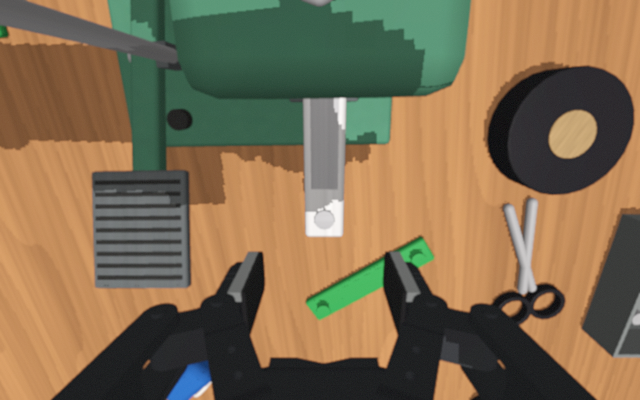

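The bar lies home: its outer end is at y 0.0995, the same as at the start, with yaw 84.4°. The set stud a is outside at (324,219), and the tread shows at (141,230). Next I press the pedal with closed fingers.

```bash
python3 -m creep '[[[0,0,0,-0.025,0,0,0],[0,0,0,-0.03,-0.005,0,0],[0,0,0,-0.03,-0.005,0,0],[0,0,0,-0.02,0,0,0],[0,0,0,-0.005,0,0,0],[0,0,0,0,0,0,0]]]'
python3 - <<'E'
from h import *
print(go([.43,.131,.20],np.radians(-5)),get_obs()["q"].round(2))
F=cloud(read_camera("scene")).reshape(-1,3)
m=(F[:,0]>.38)&(F[:,0]<.47)&(F[:,1]>.08)&(F[:,1]<.19)&(F[:,2]>.09)&(F[:,2]<.135)
P=F[m]; print(len(P),cv2.minAreaRect((P[:,:2]*1000).astype(np.float32)),P[:,2].min(),P[:,2].max())
E
```

```text
t: 18.92
eef_pos: [0.43, 0.1487, 0.2285]
tool_rot: [0.001, 0.999, -0.045, -0.002]
contact_force: [-0.2, 0.1, 1.2]
gripper_width: -0.0
(array([ 0.0019,  0.0044, -0.0023]), array([0.0017, 0.0176, 0.0285])) [-1.06  0.25  0.68  2.17 -0.22  0.79 -0.32]
523 ((422.45477294921875, 139.1787567138672), (92.35610961914062, 67.59391784667969), 85.5024185180664) 0.09008801381843491 0.12729813958613342
```

```bash
python3 -m creep '[[[0.002,0.004,0,0.0015,0.012,0.01,0],[0,0,0,0,0.004,0.012,0],[0,0,0,0,0,0.005,0]]]'
python3 - <<'E'
from h import *
print(go([.43,.13,.19],np.radians(-5)),get_obs()["contact_force"].round(1))
E
```

```text
t: 19.22
eef_pos: [0.435, 0.1336, 0.2021]
tool_rot: [-0.001, 0.999, -0.044, 0.003]
contact_force: [-0.1, -0.1, -0.2]
gripper_width: -0.001
(array([-0.0024, -0.006 , -0.0012]), array([-0.0048,  0.004 ,  0.012 ])) [-0.1 -0.1 -0.2]
```

```bash
python3 -m creep '[[[-0.002,-0.006,0,-0.004,0.004,0.008,0],[0,0,0,0,0,0.005,0]]]'
python3 - <<'E'
from h import *
print(go([.43,.13,.136],np.radians(-5)),get_obs()["contact_force"].round(1))
c=read_camera("scene"); save("s11.png",cv2.resize(c["color"][110:270,340:500],None,fx=3.5,fy=3.5,interpolation=cv2.INTER_CUBIC))
E
```

```text
t: 19.38
eef_pos: [0.4325, 0.1293, 0.1881]
tool_rot: [0.0, 0.999, -0.045, 0.0]
contact_force: [-2.1, -1.3, 3.9]
gripper_width: -0.004
(array([ 0.0007, -0.0007, -0.003 ]), array([-0.0026, -0.0005,  0.0521])) [-2.1 -1.3  3.9]
```

View pics/s11.png

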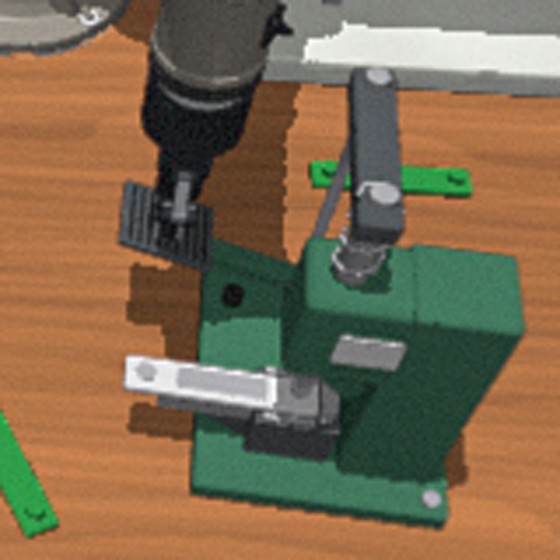

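The fingertips are on the middle of the tread (crop ~168,235) with 4 N of contact. I'll push down in steps.

```bash
python3 -m creep '[[[0,0,0,-0.001,0,0.006,0],[0,0,0,0,0,0.006,0],[0,0,0,0,0,0.006,0],[0,0,0,0,0,0.006,0]]]'
python3 - <<'E'
from h import *
print(go([.43,.125,.136],np.radians(-5)),get_obs()["contact_force"].round(1))
E
```

```text
t: 19.77
eef_pos: [0.4342, 0.1292, 0.1638]
tool_rot: [0.0, 0.999, -0.046, 0.002]
contact_force: [-1.3, -1.7, 5.2]
gripper_width: 0.004
(array([ 0.0007, -0.0036, -0.0041]), array([-0.0039,  0.0045,  0.0278])) [-1.3 -1.7  5.2]
```

```bash
python3 -m creep '[[[0,-0.003,-0.004,-0.002,0.002,0.005,0],[0,0,0,-0.001,0.001,0.005,0],[0,0,0,0,0,0.005,0]]]'
python3 - <<'E'
from h import *
print(go([.43,.125,.136],np.radians(-5)),get_obs()["contact_force"].round(1))
E
```

```text
t: 20.02
eef_pos: [0.4337, 0.1263, 0.1487]
tool_rot: [-0.0, 0.999, -0.044, 0.003]
contact_force: [-3.8, -6.8, 13.7]
gripper_width: -0.004
(array([-0.0004, -0.0056,  0.0001]), array([-0.0036,  0.0016,  0.0127])) [-3.8 -6.8 13.7]
```

```bash
python3 -m creep '[[[0,-0.004,0,-0.002,0.001,0.004,0],[0,0,0,0,0,0.004,0]]]'
```

```text
t: 20.18
eef_pos: [0.4336, 0.1249, 0.1412]
tool_rot: [-0.001, 0.999, -0.044, 0.003]
contact_force: [-5.2, -4.3, 15.0]
gripper_width: 0.004
```

```bash
python3 -m creep '[[[0,-0.002,0,-0.001,0,0.003,0],[0,0,0,0,0,0.002,0]]]'
```

```text
t: 20.35
eef_pos: [0.4336, 0.1242, 0.1366]
tool_rot: [-0.001, 0.999, -0.045, 0.002]
contact_force: [-4.7, -2.0, 12.6]
gripper_width: -0.003
```

```bash
python3 -m creep '[[[0,-0.002,0,0,0,0.002,0],[0,0,0,0,0,0.002,0]]]'
```

```text
t: 20.52
eef_pos: [0.434, 0.1238, 0.1342]
tool_rot: [-0.002, 0.999, -0.045, 0.0]
contact_force: [-12.8, -4.5, 53.1]
gripper_width: -0.002
```

The hard stop is reached: force jumped to 53 N at TCP z 0.134, tips ~0.061. I'll check the state, then let the pedal up.

```bash
python3 - <<'E'
from h import *
print(get_obs()["contact_force"].round(1))
F=cloud(read_camera("scene")).reshape(-1,3)
h=np.radians(85.3); ux=np.array([np.cos(h),np.sin(h)]); uy=np.array([-ux[1],ux[0]])
d=F[:,:2]-np.array([.5567,.2345]); px=d@ux; py=d@uy
m=(abs(py-.125)<.03)&(px>-.165)&(px<-.085)&(F[:,2]>.03)&(F[:,2]<.1)
A=np.polyfit(px[m],F[m,2],1); print(m.sum(),"tread slope",A,"z at -.124",np.polyval(A,-.124))
E
python3 -m creep '[[[0,0,0,0,0,-0.002,0],[0,0,0,0,0,-0.006,0],[0,0,0,0,0,-0.01,0],[0,0,0,0,0,-0.012,0],[0,0,0,0,0,-0.015,0],[0,0,0,0,0,-0.015,0],[0,0,0,0,0,-0.02,0],[0,0,0,0,0,-0.02,0]]]'
```

```text
[-12.8  -4.5  53.1]
354 tread slope [-0.02729968  0.0594904 ] z at -.124 0.06287555582458919
t: 21.23
eef_pos: [0.4329, 0.1264, 0.2378]
tool_rot: [-0.004, 0.999, -0.044, -0.002]
contact_force: [-0.1, -0.3, -0.4]
gripper_width: 0.001
```

At the stop, the tread measured 62.9 mm high (given: 63), so full travel was reached. Now back to the bar.

```bash
python3 -m creep '[[[0.004,0.004,0,0.025,0,0,0.06],[0,0,0,0.03,0,0,0.06],[0,0,0,0.03,-0.003,0,0.06],[0,0,0,0.02,-0.002,0,0.06],[0,0,0,0.003,0,0,0.06],[0,0,0,0,0,0,0.06]]]'
python3 - <<'E'
from h import *
print(go([.546,.1415,.18],np.radians(-5.4)),get_obs()["q"].round(2))
F=cloud(read_camera("scene")).reshape(-1,3)
m=(F[:,0]>.38)&(F[:,0]<.47)&(F[:,1]>.08)&(F[:,1]<.19)&(F[:,2]>.09)&(F[:,2]<.135)
P=F[m]; print(len(P),cv2.minAreaRect((P[:,:2]*1000).astype(np.float32)),P[:,2].min(),P[:,2].max())
E
```

```text
t: 21.73
eef_pos: [0.5436, 0.1239, 0.2425]
tool_rot: [-0.009, 0.999, -0.041, 0.001]
contact_force: [0.2, 0.3, -0.0]
gripper_width: 0.699
(array([-0.0186, -0.0012,  0.0127]), array([ 0.0009, -0.0166,  0.0628])) [-0.84  0.41  0.66  1.94 -0.34  0.89 -0.09]
211 ((421.6776123046875, 138.89541625976562), (91.9118423461914, 67.77346801757812), 84.88333892822266) 0.09038266116096069 0.1279340171739122
```

The pedal is back up (tread heights 0.09–0.128, as at rest). I'll descend for the grasp.

```bash
python3 -m creep '[[[-0.018,-0.001,0.012,0.001,-0.012,0.02,0.06],[0,0,0,0,-0.004,0.02,0.06],[0,0,0,0,0,0.015,0.06]]]'
python3 - <<'E'
from h import *
print(go([.546,.1415,.16],np.radians(-5.4)))
E
```

```text
t: 22.03
eef_pos: [0.5439, 0.1404, 0.1892]
tool_rot: [-0.002, 0.999, -0.048, 0.001]
contact_force: [-0.3, -0.7, -0.5]
gripper_width: 0.704
(array([-0.0034, -0.0026, -0.0011]), array([ 0.0019, -0.0012,  0.0292]))
```

```bash
python3 -m creep '[[[-0.003,-0.002,0,0.0015,-0.001,0.013,0.06],[0,0,0,0,0,0.013,0.06],[0,0,0,0,0,0.003,0.06]]]'
python3 - <<'E'
from h import *
print(go([.546,.1415,.1435],np.radians(-5.4)))
E
```

```text
t: 22.28
eef_pos: [0.5401, 0.1421, 0.1563]
tool_rot: [0.001, 0.999, -0.047, -0.003]
contact_force: [-1.3, 0.5, 1.0]
gripper_width: 0.702
(array([0.0016, 0.0068, 0.0012]), array([0.006 , 0.    , 0.0128]))
```

```bash
python3 -m creep '[[[0.001,0.006,0,0.005,0,0.004,0.06],[0,0,0,0,0,0.006,0.06]]]'
python3 - <<'E'
from h import *
print(go([.546,.1415,.1435],np.radians(-5.4)))
c=read_camera("wrist"); save("w12.png",c["color"])
E
```

```text
t: 22.45
eef_pos: [0.5443, 0.1417, 0.1462]
tool_rot: [0.0, 0.999, -0.046, -0.001]
contact_force: [0.7, 0.6, 0.3]
gripper_width: 0.704
(array([0.0006, 0.0011, 0.0016]), array([0.0017, 0.    , 0.0027]))
```

View pics/w12.png

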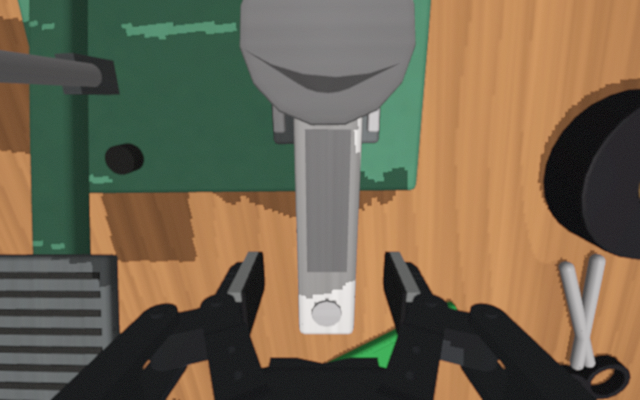

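```bash
python3 -m creep '[[[0,0.001,0.001,0.0015,0,0.0025,0.06],[0,0,0,0,0,0,0.01],[0,0,0,0,0,0,0.01],[0,0,0,0,0,0,0.01],[0,0,0,0,0,0,0.01],[0,0,0,0,0,0,0.01]]]' 70
python3 - <<'E'
from h import *
print(go([.546,.1415,.1435],np.radians(-5.4)))
E
```

```text
t: 23.0
eef_pos: [0.5458, 0.141, 0.1442]
tool_rot: [0.0, 0.999, -0.047, -0.0]
contact_force: [0.2, 0.5, -1.8]
gripper_width: 0.326
(array([ 0.0001,  0.0002, -0.0005]), array([ 0.0002, -0.0005,  0.0007]))
```

```bash
python3 -m creep '[[[0,0,0,0,0,-0.005,0.01],[0,0,0,0,0,-0.004,0.01]]]'
```

```text
t: 23.17
eef_pos: [0.5451, 0.1409, 0.153]
tool_rot: [0.0, 0.999, -0.047, -0.001]
contact_force: [0.3, -0.6, -2.1]
gripper_width: 0.324
```

```bash
python3 -m creep '[[[0,0,0,0,0.015,0,0.01],[0,0,0,0,0.02,0,0.01],[0,0,0,0,0.02,0,0.01]]]'
```

```text
t: 23.42
eef_pos: [0.5406, 0.0892, 0.1541]
tool_rot: [-0.001, 0.999, -0.043, 0.0]
contact_force: [0.5, -0.6, -1.9]
gripper_width: 0.329
```

```bash
python3 -m creep '[[[0,0,0,0,0.035,0,0.01],[0,0,0,0,0.035,-0.01,0.01],[0,0,0,0,0.03,-0.025,0.01],[0,0,0,0,0.02,-0.025,0.01],[0,0,0,0,0,0,0.01]]]'
python3 - <<'E'
from h import *
print(go([.4624,-.3645,.2],np.radians(-92.4)))
c=read_camera("wrist"); save("w13.png",c["color"])
F=cloud(c).reshape(-1,3); o,r=obs(); T=r.inv().apply(F-o["eef_pos"])
k=lambda y:T[(abs(T[:,0])<.005)&(abs(T[:,1]-y)<.005)&(T[:,2]>.03)&(T[:,2]<.09),2]
for y in (-.094,-.07,-.03,-.01,.024): print(y,np.median(k(y)).round(4) if len(k(y)) else None,len(k(y)))
E
```

```text
t: 23.83
eef_pos: [0.5264, -0.0441, 0.2159]
tool_rot: [0.001, 0.999, -0.045, -0.001]
contact_force: [0.2, -1.0, -0.7]
gripper_width: 0.323
(array([ 3.3000e-03, -1.0000e-04,  1.5221e+00]), array([-0.0348,  0.3249,  0.0167]))
-0.094 0.0592 693
-0.07 0.0615 578
-0.03 0.0611 449
-0.01 0.061 393
0.024 0.0587 383
```

View pics/w13.png

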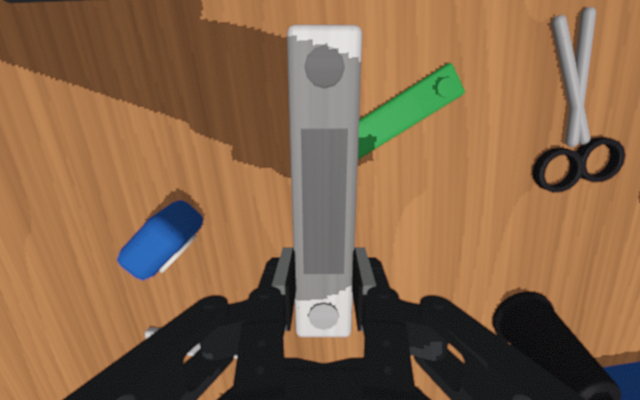

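Both studs stand 2.3–2.5 mm above the bar's top (stud b at px (324,66), stud a at (323,315)), so stud b is set. Now to the tray.

```bash
python3 -m creep '[[[0.003,0,0.12,0,0,0,0.01],[0,0,0.125,0,0,0,0.01],[0,0,0.125,0,0,0,0.01],[0,0,0.125,0,0,0,0.01],[0,0,0.125,0,0,0,0.01],[0,0,0.125,0,0,0,0.01],[0,0,0.125,0,0,0,0.01],[0,0,0.125,0,0,0,0.01],[0,0,0.125,0,0,0,0.01],[0,0,0.125,0,0,0,0.01],[0,0,0.125,0,0,0,0.01],[0,0,0.12,0.02,0.005,0,0.01],[0,0,0,0.035,0.008,0,0.01],[0,0,0,0.035,0.008,0,0.01],[0,0,0,0.035,0.008,0,0.01],[0,0,0,0.035,0.008,0,0.01],[0,0,0,0.035,0.008,0,0.01]]]'
python3 - <<'E'
from h import *
print(go([.4624,-.3645,.2],np.radians(-92.4)),get_obs()["q"].round(2))
E
```

```text
t: 25.3
eef_pos: [0.4769, -0.2181, 0.1978]
tool_rot: [0.004, 0.71, -0.704, -0.013]
contact_force: [0.5, 1.0, -0.7]
gripper_width: 0.325
(array([0.0241, 0.0123, 0.0495]), array([ 0.1463,  0.0157, -0.0038])) [-0.42  0.57  0.99  2.04 -0.62  0.89 -0.65]
```

```bash
python3 -m creep '[[[0.024,0.012,0.049,0.02,0,0,0.01],[0,0,0,0.03,0.005,0,0.01],[0,0,0,0.03,0.005,0,0.01],[0,0,0,0.03,0,0,0.01],[0,0,0,0.01,0,0,0.01],[0,0,0,0,0,0,0.01],[0,0,0,0,0,0,0.01]]]'
python3 - <<'E'
from h import *
print(go([.4624,-.3645,.2],np.radians(-92.4)),get_obs()["q"].round(2))
c=read_camera("wrist"); save("w14.png",c["color"])
c=read_camera("top"); save("t14.png",cv2.resize(c["color"][120:250,360:520],None,fx=4,fy=4,interpolation=cv2.INTER_CUBIC))
E
```

```text
t: 25.88
eef_pos: [0.4574, -0.3443, 0.1914]
tool_rot: [-0.002, -0.69, 0.723, 0.003]
contact_force: [0.4, -0.0, -2.2]
gripper_width: 0.322
(array([ 0.0066,  0.0016, -0.0046]), array([ 0.02  , -0.0059, -0.0087])) [-0.14  0.64  0.94  1.94 -0.65  0.91 -0.48]
```

View pics/w14.png

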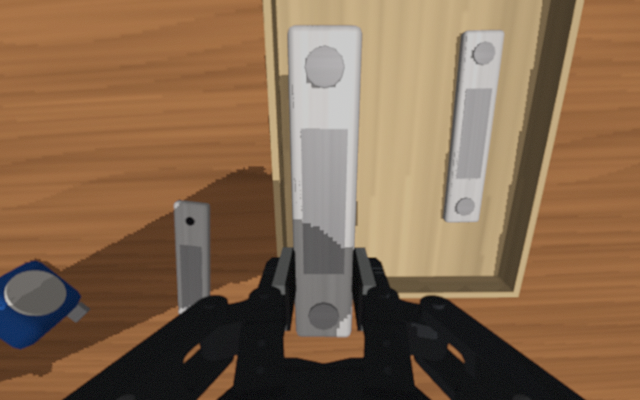

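View pics/t14.png

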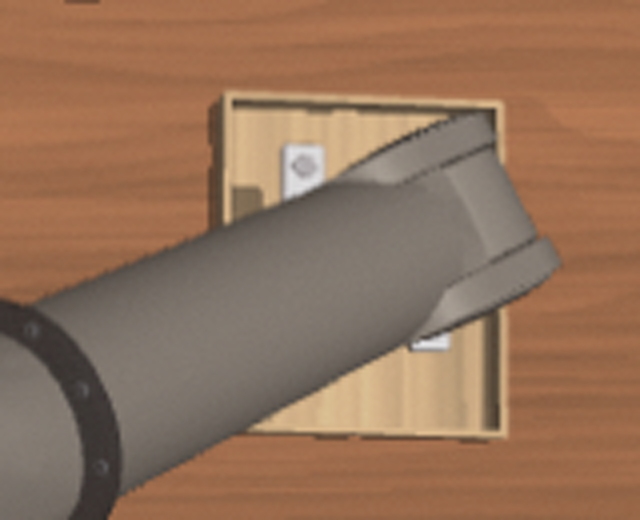

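The tray's free half lies below and right of the held bar, and the done bar is at (475,125). I'll align and descend.

```bash
python3 -m creep '[[[0.006,0.001,-0.004,0.015,-0.004,0.005,0.01],[0,0,0,0.004,-0.001,0.015,0.01],[0,0,0,0,0,0.02,0.01],[0,0,0,0,0,0.02,0.01]]]'
python3 - <<'E'
from h import *
print(go([.4624,-.3645,.1],np.radians(-92.4)))
c=read_camera("wrist"); save("w15.png",c["color"])
F=cloud(c).reshape(-1,3)
m=(F[:,2]>.027)&(F[:,2]<.037)&(F[:,0]<.7)&(F[:,1]<-.28); P=F[m]; print(len(P), cv2.minAreaRect((P[:,:2]*1000).astype(np.float32)))
a=F[m&(F[:,1]>-.33)&(F[:,0]>.4)&(F[:,0]<.6)]; print("+y rim",np.median(a,0), len(a), np.polyfit(a[:,0],a[:,1],1))
f=(F[:,0]>.5)&(F[:,0]<.6)&(F[:,1]>-.43)&(F[:,1]<-.4); print("floor",np.median(F[f],0))
E
```

```text
t: 26.32
eef_pos: [0.4679, -0.3564, 0.1321]
tool_rot: [0.003, -0.697, 0.717, -0.001]
contact_force: [0.1, 0.6, -2.6]
gripper_width: 0.324
(array([-0.0062,  0.0025,  0.0124]), array([0.0083, 0.0054, 0.032 ]))
9948 ((484.8930358886719, -411.8374938964844), (211.9330291748047, 229.68992614746094), 87.61740112304688)
+y rim [ 0.53279638 -0.31112667  0.03243479] 3426 [-0.04491344 -0.2873385 ]
floor [ 0.55560431 -0.41496282  0.00568527]
```

View pics/w15.png

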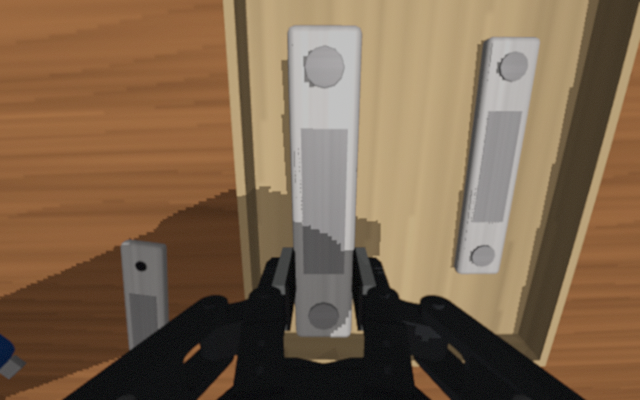

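```bash
python3 -m creep '[[[-0.006,0.002,0.012,0.011,0.005,0.01,0.01],[0,0,0,0,0,0.01,0.01]]]'
python3 - <<'E'
from h import *
print(go([.4624,-.368,.081],np.radians(-92.4)))
E
```

```text
t: 26.53
eef_pos: [0.4631, -0.3615, 0.1075]
tool_rot: [0.0, -0.695, 0.719, 0.004]
contact_force: [-1.2, -0.9, -1.8]
gripper_width: 0.325
(array([0.0052, 0.0059, 0.0066]), array([0.0067, 0.0004, 0.0265]))
```

```bash
python3 -m creep '[[[0.005,0.006,0.006,0.006,0,0.01,0.01],[0,0,0,0,0,0.008,0.01]]]'
python3 - <<'E'
from h import *
print(go([.4624,-.368,.080],np.radians(-92.4)))
E
```

```text
t: 26.7
eef_pos: [0.4644, -0.3651, 0.0883]
tool_rot: [0.001, -0.694, 0.72, 0.0]
contact_force: [0.2, 0.5, -1.4]
gripper_width: 0.324
(array([-0.0006,  0.0009,  0.004 ]), array([0.003 , 0.0019, 0.0083]))
```

```bash
python3 -m creep '[[[0,0.001,0.004,0.002,0.001,0.005,0.01],[0,0,0,0,0,0.002,0.01]]]'
```

```text
t: 26.87
eef_pos: [0.4639, -0.3655, 0.0796]
tool_rot: [0.0, -0.693, 0.721, 0.001]
contact_force: [-0.7, 0.0, -1.2]
gripper_width: 0.323
```

```bash
python3 -m creep '[[[0,0,0,0,0,0.0015,0.01],[0,0,0,0,0,0,0.01]]]'
```

```text
t: 27.03
eef_pos: [0.4642, -0.3653, 0.0789]
tool_rot: [0.001, -0.693, 0.721, 0.001]
contact_force: [-0.2, -0.2, -1.2]
gripper_width: 0.323
```

```bash
python3 -m creep '[[[0,0,0,0,0,0.001,0.01]]]'
```

```text
t: 27.12
eef_pos: [0.4645, -0.3655, 0.0786]
tool_rot: [0.001, -0.693, 0.721, 0.0]
contact_force: [-4.1, 3.4, 10.5]
gripper_width: 0.324
```

Contact with the floor is 10 N. I'll open narrowly to stay clear of the wall and retreat upward.

```bash
python3 -m creep '[[[0,0,0,0,0,0,0.032],[0,0,0,0,0,0,0.038],[0,0,0,0,0,0,0.045],[0,0,0,0,0,0,0.045],[0,0,0,0,0,-0.005,0.045],[0,0,0,0,0,-0.02,0.045],[0,0,0,0,0,-0.03,0.045],[0,0,0,0,0,-0.035,0.045],[0,0,0,0,0,-0.035,0.045],[0,0,0,0,0,-0.02,0.045]]]'
python3 - <<'E'
from h import *
c=read_camera("wrist"); save("w16.png",c["color"])
F=cloud(c).reshape(-1,3);C=c["color"].reshape(-1,3).astype(int)
m=(F[:,2]>.0125)&(F[:,2]<.021)&(F[:,0]>.4)&(F[:,0]<.6)&(F[:,1]>-.41)&(F[:,1]<-.33)
P=F[m];print(len(P),cv2.minAreaRect((P[:,:2]*1000).astype(np.float32)),np.median(P[:,2]))
E
```

```text
t: 27.95
eef_pos: [0.4626, -0.3648, 0.2268]
tool_rot: [0.0, -0.692, 0.722, 0.004]
contact_force: [0.4, -1.5, -0.4]
gripper_width: 0.526
5301 ((499.4209289550781, -366.7754821777344), (30.114093780517578, 149.34478759765625), 87.39168548583984) 0.015730579962349223
```

View pics/w16.png

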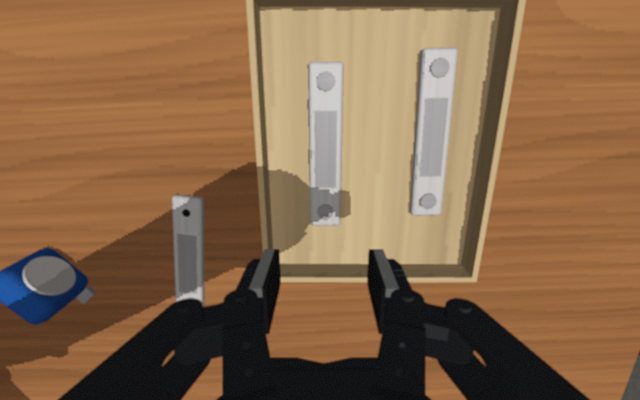

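The bar lies flat in the tray beside the done one, studs at (325,80) and (325,211). I'll move off for a final check of everything else.

```bash
python3 -m creep '[[[0,0,0,-0.03,0,-0.03,0.045],[0,0,0,-0.035,0,-0.03,0.045],[0,0,0,-0.035,0,-0.02,0.045],[0,0,0,-0.035,0,0,0.045],[0,0,0,-0.035,0,0,0.045],[0,0,0,-0.035,0,0,0.045],[0,0,0,0,0,0,0.045],[0,0,0,0,0,0,0.045]]]'
python3 - <<'E'
from h import *
c=read_camera("top"); a=cv2.cvtColor(cv2.imread("pics/top0.png"),cv2.COLOR_BGR2RGB)
save("t17.png",c["color"]); b=read_camera("scene"); save("s17.png",b["color"])
for n,c in (("top",c),("sc",b)):
    F=cloud(c).reshape(-1,3); C=c["color"].reshape(-1,3).astype(int)
    def rect(nm,m):
        P=F[m]; print(n,nm,len(P),cv2.minAreaRect((P[:,:2]*1000).astype(np.float32)),np.median(P[:,2])) if len(P) else print(n,nm,0)
    w=(C.min(1)>120)
    rect("done",(F[:,0]>.41)&(F[:,0]<.59)&(F[:,1]>-.49)&(F[:,1]<-.44)&(F[:,2]>.0125)&(F[:,2]<.022))
    rect("bar",(F[:,0]>.41)&(F[:,0]<.59)&(F[:,1]>-.41)&(F[:,1]<-.33)&(F[:,2]>.0125)&(F[:,2]<.022))
    rect("blank",(F[:,0]>.3)&(F[:,0]<.46)&(F[:,1]>-.27)&(F[:,1]<-.16)&(F[:,2]>.006)&(F[:,2]<.02)&w)
print(get_obs()["contact_force"],get_obs()["t"])
E
```

```text
t: 28.67
eef_pos: [0.4722, -0.1598, 0.3119]
tool_rot: [0.003, -0.69, 0.724, -0.001]
contact_force: [-0.2, -0.9, 0.3]
gripper_width: 0.527
top done 437 ((508.47650146484375, -463.5401916503906), (151.03350830078125, 37.9801139831543), 2.39262056350708) 0.016420902794386343
top bar 441 ((496.5746765136719, -371.62255859375), (153.15565490722656, 75.20999908447266), 0.5370416641235352) 0.016640286373981055
top blank 431 ((385.8174743652344, -215.42312622070312), (29.313634872436523, 148.677978515625), 80.50582122802734) 0.011128063421276996
sc done 338 ((507.64556884765625, -463.1795349121094), (30.970890045166016, 149.4000244140625), 89.82533264160156) 0.014847798421386825
sc bar 371 ((499.408935546875, -365.9781188964844), (30.505918502807617, 148.85621643066406), 87.0545654296875) 0.015075903866648439
sc blank 349 ((384.96844482421875, -215.23350524902344), (30.900876998901367, 149.59854125976562), 80.78675842285156) 0.009983497836195891
[ 0.32523484  0.47529322 -1.10918756] 28.7667
```

View pics/t17.png

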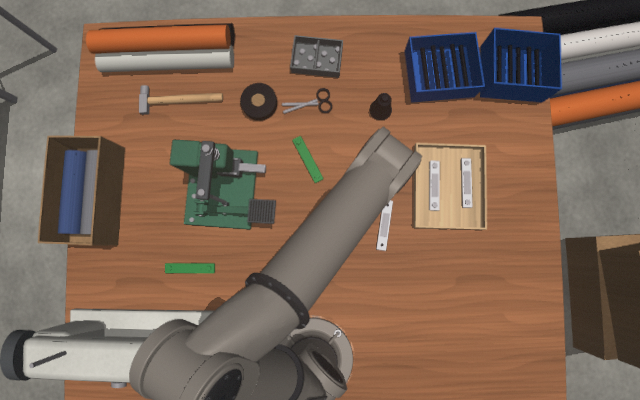

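View pics/s17.png

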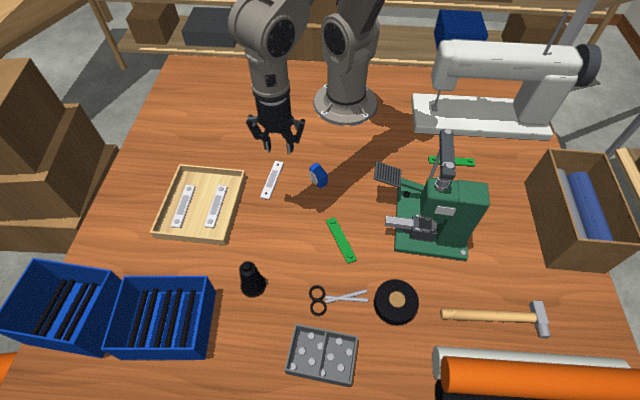

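The finished bar is in the tray (top px 434,185) beside the done bar (467,183). The pedal is up and everything else is where it was. I'll hand in.

```bash
python3 -c "
from station import hand_in
print(hand_in())"
```

```text
the job is handed in; nothing more can be done
None
```

The job is done and handed in at about 28.8 s of the 72 s allowed. I took the bar out, laid it on the bench and regripped it at its other end. I then put it back with stud b under the ram, pressed the pedal to its stop and let it up, and laid the bar in the tray.

**Checks**
- **Home against the stop:** pushing the bar in gave 6 N at the expected spot. After release its outer end was at the same y (0.0995 m) as at the start.
- **Pedal:** at the hard stop the tread was 62.9 mm above the bench (63 mm given), and it came back up to its rest height.
- **Studs:** both stood 2.3–2.5 mm above the bar's top, so stud b is set.
- **In the tray:** the bar lies flat, studs up, centred at (0.499, -0.367) m and within 1° of the tray's x axis. That is about 97 mm from the done bar.
- **Everything else:** the blank bar measures within 1 mm of where it was. The other things look unmoved in the before and after pictures. The done bar's two readings scattered because of the tray walls, but nothing came near it.

**What went less well**
- **First grip too low:** the fingertips were about 10 mm below the bar's underside. On the bench I tilted the bar and let one end drop the last centimetre or so before regripping.
- **Pedal force:** the fingertips pressed with 53 N upward at the hard stop. That is well under the 120 N wrist limit. It is over the 40 N given for the arm and the gripper's body, though only the closed fingertips were on the tread.
- **Tray bar from above:** the top camera's rectangle for the bar was spoiled by stray points (75 mm wide). The wrist and scene cameras agreed with each other, so I used those.

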